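Pump the squeeze clamp shut on a coat-peg block and keep the pressure on

ROBOT

A 6-joint arm with a two-finger parallel gripper is mounted at the origin on the work surface. World frame = base frame: x ahead of the robot, y to its left, z up, the work surface at z = 0. Lengths are in m, angles in rad, forces in N, time in s.
With the tool pointing down it reaches from about 0.375 to 0.975 m from the base axis. Payload 3.8 kg.
Tool frame: the origin (TCP) lies midway between the tips of the shut fingers; the grasp point (between the pads) lies 19 mm behind it; z points along the fingers, y is the line along which they close (so a half turn about z gives the same grasp; the last joint's range is limited). The gripper opens to 85 mm and grips with 20 to 120 N. Pads are 22 mm wide; open, the fingers measure 114 mm over their backs; the gripper's body (76 mm by 85 mm) begins 54 mm behind the grasp point. The pads swing forward as they close: fully open they stand 13 mm farther back than shut.
Start: joints at [-1.223, 0.264, 1.604, -0, 1.274, -0.037], TCP at [0.253, -0.626, 0.201] pointing down, gripper open.
Joint ranges: [-2.63, 2.63], [-0.94, 2.18], [0.31, 2.57], [-1.31, 4.45], [0, 2.66], [-2.55, 2.55]. Speed limits (rad/s): [2.57, 2.57, 3.14, 3.14, 3.14, 3.14].

INTERFACE

Orientations are given as a rotation vector (axis times angle).
In Python, from workcell import status, read_camera, workorder, masks_of gives the robot as it stands.
- The arm moves only by the tool drive_tool, never from a script. Its argument "rows" is a list of rows, each a list of 7 numbers: the turn, a rotation vector about the tool's x, y, z in degrees, then the shift along the tool's x, y, z in m, then the opening, from 0 (shut) to 1 (fully open). In form: [[ax, ay, az, tx, ty, tz, claw], ...]. A call has 1 to 8 rows; each row shifts and turns the commanded pose from where the row before left it, along the tool's axes as they then stand; what a row does not reach is not made up. A row lasts 1/12 s, in which the tool goes at most 41.7 mm and 7.16 degrees, less where a joint would pass 70% of its speed; a pose out of reach is approached as far as the arm can. A call is refused whole if a number of a shift passes 0.0417 or a number of a turn 7.16, either way. A call with a gripper value outside its range is refused whole. The fingers move at their own pace and stop on an object; "force" is the grip in N (left out, the last holds). Time passes only in rows, so rows that do not move let the fingers close. It gives the time, the measured TCP pose, the force, the opening and the grip force at its end, in the units of the state.
- status.read_state(): the state, without advancing time (a new reading comes with each control period).
- read_camera(name): name is "scene" or "side" or "wrist"; returns a dict with "color" (420x560x3 uint8, red, green, blue), "intrinsics" (3x3 intrinsics, pixels), "D" ([k1, k2, p1, p2, k3] as OpenCV has them; the pictures are not rectified), "world_from_camera" (4x4, takes a point from camera to world coordinates); the wrist camera has in their place "mount" (4x4, takes a point from camera to tool coordinates, whose origin is the TCP and whose axes are the flange's). Camera axes: x right, y up, looking along -z (the intrinsics and any distortion apply to the point x, -y, -z); pixel columns grow to the right and rows downward; lengths in m; the calibration is good to about 2 mm. A picture is of the moment at which its call begins: read the wrist's pose just before it. There is no depth.
- workorder.finish_job(): hands the job in; it is judged then, once.
Trained networks look in a picture, given as the dict that the camera call returned (one of the last four; its "shot" number tells which), for a name from the list of things; names that differ only in an ending like _2 or _b are one class to them, and where a whole thing is asked for, a point or a joint stands for the part that bears it (a point fixed in the world has none). Each returns a list of dicts, best first, with "score" (0 to 1); they miss things now and then, are a little off and sometimes report something else, mostly with a low value. They report only what shows in the picture. A call takes as long as a camera call. They do not tell look-alikes from the thing itself.
- masks_of(picture, name): "mask" (420x560 bool, what is visible of it) and "bbox" ([left, top, right, bottom] in pixels, round what is visible of it).
The state is a dict: "time": time; "q": joint angles; "joint_vel": joint speeds; "joint_torque": joint torques, N m; "tool_pos": TCP position; "tcp_rot": TCP orientation; "wrist_force": force on the tool from outside, world axes, zero at the start; "torque": the same for the moment, N m; "width": opening from 0.0 (shut) to 1.0 (fully open); "grip_force": force on a finger pad.
Only numpy, scipy, OpenCV 4.12 (cv2) and the standard library are available. Lean on these libraries where they do the work, as an engineer would, in place of code of your own. Each camera call takes 0.05 s, during which the arm holds its last target. There are 200 camera calls.

TASK

Stand the light-wood peg block in the clamp's bed by the fixed blue jaw, let go, then stand the dark backing plate broad face to it, between the block and the moving jaw, and let go. Then pump the two orange levers by squeezing them together and letting them spring open again until the moving jaw has pressed plate and block firmly against the fixed jaw, and finish while still holding the levers squeezed, firm but not so hard that the wood is crushed. Do not push the moving jaw itself, and leave the bowl, the deodorant can and the sunglasses case where they are.

Things in the scene. Friction and masses are not known exactly. Their poses are not given: they have to be found in the camera images.
- block: Light-wood coat-peg block, 30 (its x) x 36 (its y) x 50 mm tall, with a small dark turned peg (16 mm wide, 16 mm high) on top; 40 to 100 g. Stands upright on the chest. Origin at the centre of its underside, z up. In the clamp its 30 mm side lies along the clamp (its x along the bed's x, either way round).
- plate: Dark-wood backing plate, 14 (its x) x 46 (its y) x 50 mm tall, 35 to 75 g. Stands on its edge on the chest. Origin at the centre of its underside, z up. In the clamp its 14 mm side lies along the clamp (its x along the bed's x, either way round).
- bed (a point): Clamp's bed floor at the foot of the fixed jaw's face, on the middle line, 10 mm above the chest. z up, x along the clamp from moving to fixed jaw, y across. The dark bed reaches 105 mm back from here (to x = -105 mm) between two rails 10 mm high, 54 mm apart inside, 66 mm outside. Block at x = -15 mm is flush with the fixed jaw; plate at x = -37 mm is then flush with the block.
- anvil: Fixed blue jaw: 20 mm thick along the clamp, 34 mm wide, 44 mm high above the bed floor. Origin at the foot of its face (same point and axes as the bed point).
- jaw_face: Moving blue jaw: 18 mm thick along the clamp, 34 mm wide, 40 mm high, standing 1.5 mm above the bed floor. Origin at the foot of the face that presses, x towards the fixed jaw. It slides only along the clamp. Pushing it directly (over 3 N) is not allowed.
- jaw (a joint): Advance of the moving jaw in m, 0 to 0.07; at 0 its face is 100 mm from the fixed jaw, and the gap shrinks by the joint value. Starts at 0 to 0.022. Ratchet: it moves on when the levers are squeezed and stays when they open, held only by about 2.5 N of friction, so pressure lasts only while the levers are held squeezed.
- squeeze (a point): Point midway between the two orange levers where to squeeze them, 34 mm above the chest, same axes as the bed point; the levers close along its y. The mechanism (up to 52 mm high) begins 59 mm ahead of it (+x), lever ends are 28 mm behind it.
- grip_left: Orange lever on the +y side of the squeeze point, 108 x 10 x 30 mm, 14 to 44 mm above the chest. Origin at its pivot, its -x axis runs to the free end. At the squeeze point the levers measure 64 mm over their outer faces when open, 34 mm at the stop.
- grip_right: Orange lever on the -y side, mirror image; the two move alike. When the jaw presses on wood the levers stall before the stop; the jaw then presses with about 1.5 times the force of each finger less about 6 N. Over 12 N at the jaw is firm, over 70 N crushes the wood: about 20 N a finger is right.
- lever_left (a joint): Lever angle in rad: 0 sprung open, 0.2 squeezed to the stop. A full squeeze moves the jaw about 16 mm (ratchet pitch 8 mm); let the levers open fully between squeezes. Spring: 2 to 4 N per finger.
- bowl: White ceramic bowl, 130 mm wide, 60 mm high, bystander. Origin at the centre of its underside.
- deodorant: Red deodorant can with white cap, 52 mm wide, 150 mm high, bystander. Origin at the centre of its underside.
- case: Black sunglasses case, 65 x 160 x 42 mm high, bystander. Origin at the centre of its underside.
- clamp: White perforated metal pegboard panel 340 x 220 x 4 mm, fixed flat on the chest with the clamp bolted on; same axes as the bed point, which lies at x = 130 mm, z = 10 mm from this origin (on the chest, on the clamp's middle line). Two low hooks (30 mm high) with keyring and bottle opener stand near its edge at y = -105 mm.
Mind the look-alikes: they are no part of the job. There is more than one size of the block; the job needs the middle-sized.

How it is judged:
On the way, in this order (a step that is already met when the one before it is completed fails the run):
1. the peg block stands in the bed in front of the fixed jaw, released (x of block in the frame of bed between -0.05 and -0.011 m and y of block in the frame of bed between -0.013 and 0.013 m and z of block in the frame of bed below 0.004 m and angle between block's own z axis and vertical below 0.12 rad and angle between the x axis of block and the x axis of bed, either way round below 0.3 rad and contact force between the fingers and block below 0.1 N), for 0.2 s.
2. the plate stands in the bed between the block and the moving jaw, released (z of plate in the frame of bed below 0.004 m and angle between plate's own z axis and vertical below 0.15 rad and x of plate in the frame of bed below -0.033 m and x of plate in the frame of jaw_face above 0.005 m and y of plate in the frame of bed between -0.012 and 0.012 m and angle between the x axis of plate and the x axis of bed, either way round below 0.3 rad and contact force between the fingers and plate below 0.1 N), for 0.2 s.
At the end, for the whole second after the job is handed in: Fingers hold the levers squeezed (over 5 N); the moving jaw presses the plate with 12 to 70 N, passed on (over 10 N) through the block to the fixed jaw; block and plate flush in line (5 to 8 mm), upright and square (7 to 8 degrees), within 12 mm of the middle line, untouched by the robot (contact force between jaw_face and plate above 12 N and contact force between plate and block above 10 N and contact force between block and anvil above 10 N and (contact force between the fingers and grip_left above 5 N or contact force between the fingers and grip_right above 5 N) and x of block in the frame of bed between -0.02 and -0.011 m and x of plate in the frame of bed between -0.045 and -0.033 m and y of block in the frame of bed between -0.013 and 0.013 m and y of plate in the frame of bed between -0.012 and 0.012 m and z of each of block, plate in the frame of bed below 0.006 m and angle between each of block, plate's own z axis and vertical below 0.12 rad and angle between the x axis of each of block, plate and the x axis of bed, either way round below 0.15 rad and contact force between each of the arm, the fingers and block below 0.1 N and contact force between each of the arm, the fingers and plate below 0.1 N); the arm keeps its last pose, push and grip.
It fails at once if the wood is crushed: the moving jaw presses with over 70 N (contact force between jaw_face and plate above 70 N).
It fails at once if the fingers push the moving jaw itself (over 3 N) (contact force between the fingers and jaw_face above 3 N).
It fails at once if a bystander was moved over 30 mm (distance of any of bowl, deodorant, case from where it was at the start of the episode above 0.03 m).
It also fails if it takes over 61 s, if anything falls off the work surface, if the arm or the gripper's body presses on something with over 40 N, if the wrist force passes 120 N, or if a joint passes its speed limit or range.

## Working session

There is one attempt and no reset: what is moved stays moved. The work goes in short steps, Python scripts to look and compute and a tool call to move; the robot and the scene stay as the last step left them, time stands still between calls to the robot, and variables do not carry over. Pictures are saved under pics/ and viewed, at most 10 in all, crops included, and the job is handed in when it is done.

Besides the shell and the picture viewer there is one more tool, called by a JSON object that holds its "op" and its "data", one argument or row to a line. drive_tool: Moves the arm, as the interface text tells. Its arguments: {"type":"object","properties":{"rows":{"type":"array"},"force":{"type":"number"}},"required":["rows"]}

```bash
ls; mkdir -p pics; python3 - <<'E'
from workcell import status, read_camera, masks_of
import cv2, numpy as np
s=status.read_state(); print(s)
ims=[]
for n in ["scene","side"]:
    p=read_camera(n); c=p["color"]; 
    print(n,p["intrinsics"].tolist(),p["D"],np.round(p["world_from_camera"],4).tolist())
    np.savez("pics/%s.npz"%n,**{k:p[k] for k in ["color","intrinsics","D","world_from_camera"]})
    cv2.imwrite(f"pics/{n}0.png",cv2.resize(c[:,:,::-1],(800,600),interpolation=cv2.INTER_CUBIC))
    for t in ["block","plate","jaw_face","anvil","grip_left","grip_right","bowl","deodorant","case"]:
        print(t,[(round(m["score"],2),m["bbox"]) for m in masks_of(p,t)])
E
```

```text
pics
{'time': 0.0, 'q': array([-1.22285163e+00,  2.64790605e-01,  1.60536059e+00,  1.35167263e-05,
        1.27367623e+00, -3.69152000e-02]), 'joint_vel': array([-6.25692667e-04, -6.24634499e-05, -1.21179579e-03, -1.05242571e-03,
       -4.33845104e-04, -2.23939382e-04]), 'joint_torque': array([-1.99284397e-03, -5.15117526e+01, -3.67312896e+01, -2.31380800e-04,
        1.29561828e-02,  1.13192630e-05]), 'tool_pos': array([ 0.25314034, -0.62488897,  0.19934409]), 'tcp_rot': array([-3.08143858e+00, -6.00383754e-01,  5.23299081e-04]), 'wrist_force': array([-0.3508806 ,  0.0497772 ,  0.12004808]), 'torque': array([ 0.01516774, -0.00889573,  0.02822534]), 'grip_force': 0.0, 'width': 0.9982245019663245}
scene [[514.1488796717811, 0.0, 268.9090298129077], [0.0, 514.1488796717811, 197.82207166564723], [0.0, 0.0, 1.0]] [-0.06106589  0.          0.          0.          0.        ] [[-0.7359, -0.5667, 0.3706, 1.0821], [0.6771, -0.6085, 0.4139, 0.5374], [-0.009, 0.5555, 0.8314, 1.1944], [0.0, 0.0, 0.0, 1.0]]
block [(0.81, [365.0, 305.1, 386.5, 333.2]), (0.62, [236.4, 149.4, 262.7, 177.6]), (0.57
[... 580 characters left out ...]
    0.          0.          0.        ] [[-0.9827, 0.1196, -0.1414, 0.3954], [-0.1835, -0.5272, 0.8297, 0.9434], [0.0247, 0.8413, 0.54, 0.7195], [0.0, 0.0, 0.0, 1.0]]
block [(0.92, [186.1, 335.8, 224.9, 380.3]), (0.69, [226.9, 289.7, 247.5, 328.1]), (0.56, [256.8, 322.9, 272.9, 343.9]), (0.42, [307.9, 181.5, 310.0, 194.0])]
plate [(0.9, [318.0, 316.3, 331.0, 349.6])]
jaw_face [(0.53, [295.8, 214.6, 311.0, 230.2])]
anvil [(0.72, [295.0, 239.1, 317.1, 256.3])]
grip_left []
grip_right [(0.48, [285.2, 181.2, 295.2, 200.8])]
bowl [(0.69, [144.6, 246.2, 205.1, 302.0])]
deodorant [(0.62, [284.8, 105.2, 305.3, 156.4])]
case [(0.81, [362.3, 146.9, 388.1, 183.8]), (0.58, [283.9, 106.4, 303.2, 159.3])]
```

View pics/scene0.png

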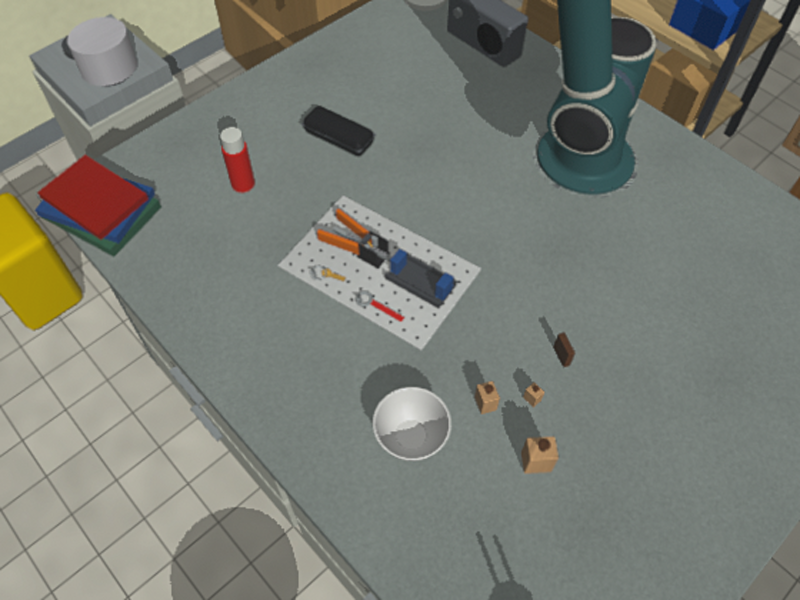

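View pics/side0.png

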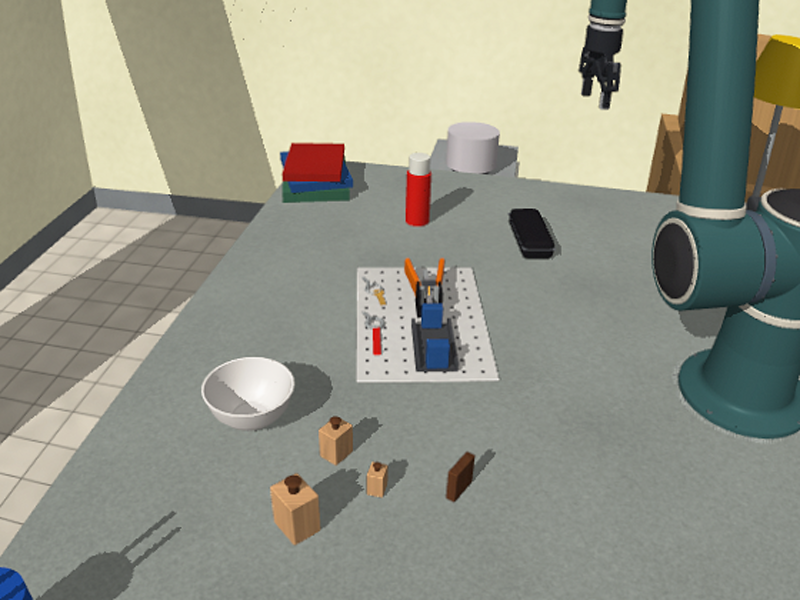

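Blocks in the side picture (800×600): big (295,508), middle (336,440), small (377,478). In the scene picture: big (540,455), middle (487,397), small (534,394). By size I choose the middle one, by the bowl. The plate is at (460,476) in side and (564,349) in scene. The clamp's fixed jaw is nearest the blocks, and the hooks are on the side away from the robot.

```bash
cat > h.py <<'E'
import numpy as np, cv2
from scipy.optimize import minimize
from scipy.spatial.transform import Rotation as R
F=np.diag([1,-1,-1,1.])
def cam(p,state=None):
    if "world_from_camera" in p: W=p["world_from_camera"]
    else:
        T=np.eye(4); T[:3,:3]=R.from_rotvec(state["tcp_rot"]).as_matrix(); T[:3,3]=state["tool_pos"]; W=T@p["mount"]
    return p["intrinsics"],p["D"],np.asarray(W)@F   # world_from_cv
def proj(c,P):
    K,D,W=c; M=np.linalg.inv(W)
    return cv2.projectPoints(np.asarray(P,float),cv2.Rodrigues(M[:3,:3])[0],M[:3,3],K,D)[0].reshape(-1,2)
def ray(c,uv):
    K,D,W=c; n=cv2.undistortPoints(np.array([[uv]],float),K,D)[0,0]
    d=W[:3,:3]@np.r_[n,1]; return W[:3,3],d/np.linalg.norm(d)
def onplane(c,uv,z):
    o,d=ray(c,uv); return o+d*(z-o[2])/d[2]
def tri(obs):
    A=np.zeros((3,3));b=np.zeros(3)
    for c,uv in obs:
        o,d=ray(c,uv);Q=np.eye(3)-np.outer(d,d);A+=Q;b+=Q@o
    return np.linalg.solve(A,b)
def box(sx,sy,z0,z1): return np.array([[x,y,z] for x in(-sx/2,sx/2) for y in(-sy/2,sy/2) for z in(z0,z1)])
BLOCK=[box(.030,.036,0,.050),box(.014,.014,.05,.066)]
PLATE=[box(.014,.046,0,.05)]
BOARD=[box(.34,.22,0,.004)]
def place(P,v):
    x,y,z,a=v;c,s=np.cos(a),np.sin(a); return P@np.array([[c,-s,0],[s,c,0],[0,0,1]]).T+[x,y,z]
def sil(c,parts,v,S=4):
    m=np.zeros((420*S,560*S),np.uint8)
    for P in parts:
        q=proj(c,place(P,v)); h=cv2.convexHull(((q+.5)*S-.5).astype(np.float32)).round().astype(np.int32); cv2.fillConvexPoly(m,h,1)
    return m.astype(bool)
def big(m,S=4): return cv2.resize(m.astype(np.float32),None,fx=S,fy=S,interpolation=cv2.INTER_LINEAR)>.5
def fit(views,parts,v0,freez=True):
    """views: list of (cam, mask)"""
    V=[(c,big(m)) for c,m in views]
    def cost(u):
        v=u if freez else np.r_[u[:2],v0[2],u[2]]
        return -np.mean([(lambda s:(s&m).sum()/max(1,(s|m).sum()))(sil(c,parts,v)) for c,m in V])
    best=None
    for a in ([v0[3]] if len(v0)<5 else np.arange(0,np.pi,np.pi/6)):
        u0=np.array([v0[0],v0[1],v0[2],a]) if freez else np.array([v0[0],v0[1],a])
        st=np.array([.008,.008,.005,.15]) if freez else np.array([.008,.008,.15])
        sx=np.vstack([u0]+[u0+np.eye(len(u0))[i]*st for i in range(len(u0))])
        r=minimize(cost,u0,method="Nelder-Mead",options=dict(initial_simplex=sx,xatol=1e-4,fatol=1e-4,maxiter=150))
        if best is None or r.fun<best.fun: best=r
    return best.x,-best.fun
E
python3 - <<'E'
from h import *
from workcell import read_camera,masks_of
C={};Pc={}
for n in ["scene","side"]:
    p=read_camera(n);Pc[n]=p;C[n]=cam(p)
def pick(n,t,xy):
    for m in masks_of(Pc[n],t):
        b=m["bbox"]
        if b[0]-3<xy[0]<b[2]+3 and b[1]-3<xy[1]<b[3]+3: return m["mask"]
for t,parts,a,b in [("block",BLOCK,(341,278),(235,308)),("plate",PLATE,(394,244),(322,333))]:
    ms=pick("scene",t,a),pick("side",t,b)
    if any(x is None for x in ms): print(t,"missing",[x is None for x in ms]); continue
    x0=tri([(C["scene"],np.argwhere(ms[0]).mean(0)[::-1]),(C["side"],np.argwhere(ms[1]).mean(0)[::-1])])
    V=[(C["scene"],ms[0]),(C["side"],ms[1])]
    print(t,"centroid",x0.round(4)); 
    print(" fit free z",fit(V,parts,[x0[0],x0[1],0,0,1])," z0",fit(V,parts,[x0[0],x0[1],0,0,1],False))
# board: white mask hull
V=[];cor=[]
for n,q in [("scene",[(343,196),(481,268),(422,349),(278,265)]),("side",[(473,267),(498,380),(357,381),(358,268)])]:
    q=np.array(q)*.7; roi=np.zeros((420,560),np.uint8); cv2.fillConvexPoly(roi,((q-q.mean(0))*1.12+q.mean(0)).astype(np.int32),1)
    c=Pc[n]["color"].astype(int); w=(c.min(2)>165)&(np.ptp(c,axis=2)<25)&(roi>0)
    w=cv2.morphologyEx(w.astype(np.uint8),cv2.MORPH_OPEN,np.ones((2,2)))
    h=cv2.convexHull(np.argwhere(w)[:,::-1].astype(np.int32)); m=np.zeros((420,560),np.uint8); cv2.fillConvexPoly(m,h,1); V.append((C[n],m)); cor.append((C[n],q))
P=np.array([tri([(cor[0][0],cor[0][1][i]),(cor[1][0],cor[1][1][i])]) for i in range(4)]); print("corners",P.round(3).tolist())
c0=P.mean(0); d=(P[1]+P[2]-P[0]-P[3]); a=np.arctan2(d[1],d[0])
print("board",fit(V,BOARD,[c0[0],c0[1],0,a]),fit(V,BOARD,[c0[0],c0[1],0,a],False))
# lever ends / bowl top etc
for n in ["scene","side"]:
  for t in ["grip_left","grip_right","jaw_face","anvil"]:
    print(n,t,[(round(m["score"],2),np.round(m["bbox"]),np.argwhere(m["mask"]).mean(0)[::-1].round(1)) for m in masks_of(Pc[n],t)[:2]])
E
```

```text
block centroid [0.5939 0.252  0.0272]
 fit free z (array([ 5.93765418e-01,  2.51866442e-01,  5.39028087e-04, -4.78575654e-01]), np.float64(0.9290460690233157))  z0 (array([ 0.59377541,  0.25168975, -0.46864687]), np.float64(0.9301160611196484))
plate centroid [0.4234 0.2852 0.0292]
 fit free z (array([4.23122968e-01, 2.84233960e-01, 2.50370376e-03, 2.73145185e+00]), np.float64(0.8458755993915565))  z0 (array([0.42320515, 0.28327236, 2.75981169]), np.float64(0.8403622352666391))
corners [[0.463, -0.279, 0.004], [0.389, 0.05, 0.004], [0.6, 0.1, 0.005], [0.677, -0.231, 0.003]]
board (array([ 5.31177723e-01, -8.91155329e-02, -4.34278597e-04,  1.79938705e+00]), np.float64(0.9780027477098497)) (array([ 0.53107167, -0.08862028,  1.79997695]), np.float64(0.9776036892143535))
scene grip_left []
scene grip_right [(0.8, array([221., 162., 252., 180.]), array([236.5, 168.6]))]
scene jaw_face [(0.68, array([238., 144., 256., 167.]), array([245.3, 156.2])), (0.63, array([270., 174., 286., 190.]), array([278.2, 182.6]))]
scene anvil [(0.73, array([304., 190., 317., 210.]), array([310.3, 199.4]))]
side grip_left [(0.62, array([295., 236., 317., 258.]), array([305.9, 247.1])), (0.61, array([306., 180., 310., 195.]), array([308.1, 188.7]))]
side grip_right [(0.71, array([284., 186., 293., 203.]), array([287.3, 192.3]))]
side jaw_face [(0.77, array([296., 215., 310., 229.]), array([301.7, 221.3]))]
side anvil [(0.66, array([296., 239., 315., 259.]), array([305.7, 247.4]))]
```

```bash
cat > plan.py <<'E'
import numpy as np
from h import *
def yaw_of(s): X=R.from_rotvec(s["tcp_rot"]).as_matrix()[:,0]; return np.degrees(np.arctan2(X[1],X[0]))
def plan(start,wps,dmax=.04,amax=7.1,claw=1):
    """start,(x,y,z,yawdeg); wps same; prints rows, shift in pre-turn tool axes"""
    cur=np.array(start,float);rows=[]
    for w in wps:
        w=np.array(w,float); n=int(np.ceil(max(np.linalg.norm(w[:3]-cur[:3])/dmax,abs(w[3]-cur[3])/amax,1)-1e-6))
        for k in range(n):
            d=(w-cur)/(n-k); a=np.radians(cur[3]); c,s=np.cos(a),np.sin(a)
            t=[c*d[0]+s*d[1], s*d[0]-c*d[1], -d[2]]
            r=[0,0,round(-d[3],1)]+[round(float(v),4) for v in t]+[claw]; rows.append(r)
            tr=r[3:6]; cur=cur+np.array([c*tr[0]+s*tr[1], s*tr[0]-c*tr[1], -tr[2], -r[2]])
    for i in range(0,len(rows),8): print(str(rows[i:i+8]).replace(" ",""))
    print("end",cur.round(4)); return cur
def start():
    from workcell import status
    s=status.read_state(); return [*s["tool_pos"],yaw_of(s)],s
E
python3 - <<'E'
from plan import *
from workcell import read_camera
st,s=start(); print(np.round(st,4)); p=read_camera("wrist"); print(np.round(p["mount"],4).tolist(),p["intrinsics"].tolist(),p["D"])
plan(st,[(.40,-.45,.28,60),(.50,-.15,.32,103)])
E
```

```text
[ 0.2534 -0.6256  0.2007 22.0477]
[[0.0005, 0.9464, 0.323, 0.0821], [1.0, -0.0007, 0.0003, 0.0], [0.0005, 0.323, -0.9464, -0.1723], [0.0, 0.0, 0.0, 1.0]] [[293.4208679811744, 0.0, 279.9601676395487], [0.0, 293.4208679811744, 205.44654976518177], [0.0, 0.0, 1.0]] [0.00923321 0.         0.         0.         0.        ]
[[0,0,np.float64(-5.4),0.0288,-0.0154,-0.0113,1],[0,0,np.float64(-5.4),0.0302,-0.0126,-0.0113,1],[0,0,np.float64(-5.4),0.0312,-0.0097,-0.0113,1],[0,0,np.float64(-5.4),0.032,-0.0067,-0.0114,1],[0,0,np.float64(-5.5),0.0325,-0.0037,-0.0113,1],[0,0,np.float64(-5.4),0.0327,-0.0006,-0.0114,1],[0,0,np.float64(-5.5),0.0325,0.0025,-0.0113,1],[0,0,np.float64(-5.4),0.0387,-0.0079,-0.005,1]]
[[0,0,np.float64(-5.4),0.0393,-0.0042,-0.005,1],[0,0,np.float64(-5.4),0.0395,-0.0005,-0.005,1],[0,0,np.float64(-5.4),0.0394,0.0032,-0.005,1],[0,0,np.float64(-5.3),0.0389,0.0069,-0.005,1],[0,0,np.float64(-5.4),0.0381,0.0105,-0.005,1],[0,0,np.float64(-5.3),0.037,0.0141,-0.005,1],[0,0,np.float64(-5.4),0.0356,0.0174,-0.005,1]]
end [  0.5     -0.15     0.32   103.0477]
```

{"op": "drive_tool", "data": {
  "rows": [
    [0, 0, -5.4, 0.0288, -0.0154, -0.0113, 1],
    [0, 0, -5.4, 0.0302, -0.0126, -0.0113, 1],
    [0, 0, -5.4, 0.0312, -0.0097, -0.0113, 1],
    [0, 0, -5.4, 0.032, -0.0067, -0.0114, 1],
    [0, 0, -5.5, 0.0325, -0.0037, -0.0113, 1],
    [0, 0, -5.4, 0.0327, -0.0006, -0.0114, 1],
    [0, 0, -5.5, 0.0325, 0.0025, -0.0113, 1],
    [0, 0, -5.4, 0.0387, -0.0079, -0.005, 1]
  ]
}}

```text
time: 2.42
tool_pos: [0.4147, -0.4131, 0.2869]
tcp_rot: [2.636, 1.702, 0.001]
wrist_force: [1.0, 0.6, 1.4]
width: 0.997
grip_force: 0.0
```

{"op": "drive_tool", "data": {
  "rows": [
    [0, 0, -5.4, 0.0393, -0.0042, -0.005, 1],
    [0, 0, -5.4, 0.0395, -0.0005, -0.005, 1],
    [0, 0, -5.4, 0.0394, 0.0032, -0.005, 1],
    [0, 0, -5.3, 0.0389, 0.0069, -0.005, 1],
    [0, 0, -5.4, 0.0381, 0.0105, -0.005, 1],
    [0, 0, -5.3, 0.037, 0.0141, -0.005, 1],
    [0, 0, -5.4, 0.0356, 0.0174, -0.005, 1],
    [0, 0, 0, 0, 0, 0, 1]
  ]
}}

```text
time: 3.08
tool_pos: [0.5022, -0.1438, 0.3217]
tcp_rot: [1.942, 2.468, 0.007]
wrist_force: [0.2, -0.3, 0.5]
width: 0.998
grip_force: 0.0
```

```bash
python3 - <<'E'
from plan import *
from workcell import read_camera,masks_of
import pickle
st,s=start(); p=read_camera("wrist"); pickle.dump((s,p),open("pics/w1.pkl","wb"))
print(np.round(st,4),s["joint_vel"].round(3)); c=cam(p,s)
for n,xy in [("bed",(130,0,10)),("sq?",(-135,0,34))]:
    print(n)
v=[.5311,-.0889,0,1.7997]
img=p["color"][:,:,::-1].copy()
pts=[(130,0,10),(150,0,54),(25,0,10),(170,110,4),(170,-110,4),(-170,110,4),(-170,-110,4)]
print(np.c_[pts,proj(c,place(np.array(pts)/1000,v)).round(1)])
cv2.imwrite("pics/w1.png",cv2.resize(img,(800,600),interpolation=cv2.INTER_CUBIC))
E
```

```text
[  0.5022  -0.1438   0.3217 103.6167] [-0.078  0.01   0.01  -0.089 -0.015  0.022]
bed
sq?
[[ 130.     0.    10.   308.9   37.9]
 [ 150.     0.    54.   312.8   12.8]
 [  25.     0.    10.   306.1  113.6]
 [ 170.   110.     4.   232.7    6.1]
 [ 170.  -110.     4.   386.4    7.7]
 [-170.   110.     4.   240.8  226.1]
 [-170.  -110.     4.   362.5  227. ]]
```

View pics/w1.png

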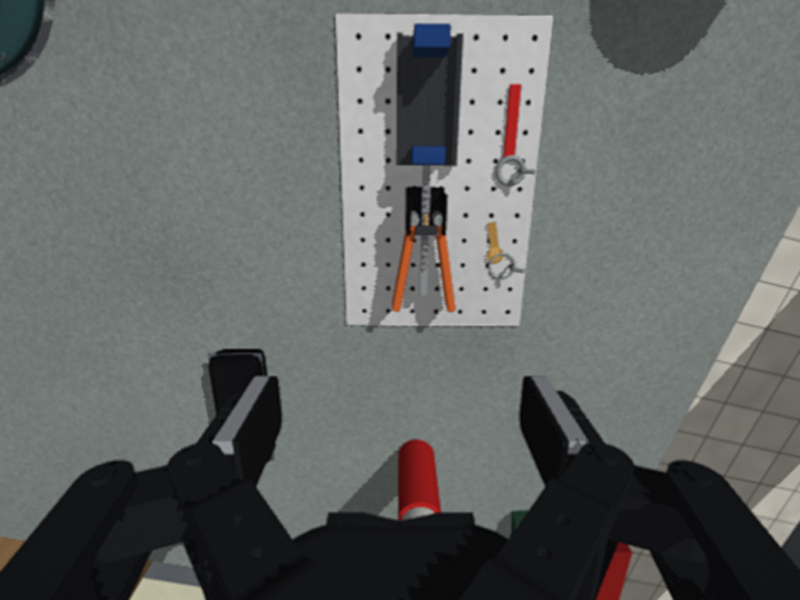

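The wrist view shows the board squarely: anvil face foot near (432,55), moving jaw (428,155), lever ends (397,310) and (451,310). The clamp's middle line is about 9 mm off the board's middle, so I'll fit the clamp parts directly.

```bash
cat > clampfit.py <<'E'
from plan import *
import pickle
s,w=pickle.load(open("pics/w1.pkl","rb"))
views={"wrist":w}
for n in ["scene","side"]: views[n]=dict(np.load(f"pics/{n}.npz"))
C={n:cam(p,s) for n,p in views.items()}
v=np.array([.5311,-.0889,0,1.7997])
def frame(pts,dx,dy,yaw): return place(np.asarray(pts)+[dx,dy,0],[v[0],v[1],0,yaw])
def obox(x0,x1,y0,y1,z0,z1): return np.array([[x,y,z] for x in(x0,x1) for y in(y0,y1) for z in(z0,z1)])
def hull(c,P,m,S=4):
    q=proj(c,P); cv2.fillConvexPoly(m,cv2.convexHull(((q+.5)*S-.5).astype(np.float32)).round().astype(np.int32),1)
def roi(n,cx,r):
    q=proj(C[n],frame([cx],0,0,v[3]))[0]; m=np.zeros((420,560),np.uint8); cv2.circle(m,tuple(int(t) for t in q),r,1,-1); return m>0
hsv={n:cv2.cvtColor(p["color"],cv2.COLOR_RGB2HSV) for n,p in views.items()}
def col(n,lo,hi,smin,vmin=30): h=hsv[n]; return (h[...,0]>=lo)&(h[...,0]<=hi)&(h[...,1]>=smin)&(h[...,2]>=vmin)
def solve(masks,model,u0,st):
    M={n:big(m) for n,m in masks.items()}
    def per(u):
        o={}
        for n,m in M.items():
            im=np.zeros(m.shape,np.uint8)
            for P in model(u): hull(C[n],P,im)
            im=im>0; o[n]=(im&m).sum()/max(1,(im|m).sum())
        return o
    u0=np.array(u0,float); sx=np.vstack([u0]+[u0+np.eye(len(u0))[i]*st[i] for i in range(len(u0))])
    r=minimize(lambda u:-np.mean(list(per(u).values())),u0,method="Nelder-Mead",options=dict(initial_simplex=sx,xatol=1e-4,fatol=1e-4,maxiter=200))
    return r.x,per(r.x)
if __name__=="__main__":
    for ns in (["wrist"],["scene","side"],["wrist","scene","side"]):
        ma={n:col(n,100,130,120)&roi(n,(.14,.009,.03),20) for n in ns}
        xa,qa=solve(ma,lambda u:[frame(obox(0,.02,-.017,.017,.01,.054),u[0],u[1],v[3])],[.13,.009],[.006,.006])
        print(ns,"bed in board frame",xa.round(4),{k:round(x,2) for k,x in qa.items()},"world",frame([[0,0,0.01]],*xa,v[3]).round(4))
        mj={n:col(n,100,130,120)&roi(n,(.035,.009,.03),16) for n in ns}
        xj,qj=solve(mj,lambda u:[frame(obox(-.018,0,-.017,.017,.0115,.0515),u[0],u[1],v[3])],[.04,.009],[.006,.006])
        print("  jaw face",xj.round(4),{k:round(x,2) for k,x in qj.items()},"gap",xa[0]-xj[0])
    def lev(u):
        o=[]
        for sg in (1,-1):
            a=u[2]; L=obox(-.028,.080,-.010,0,.014,.044); L=L*[1,sg,1]
            cc,ss=np.cos(-sg*a),np.sin(-sg*a); L=np.c_[cc*L[:,0]-ss*L[:,1],ss*L[:,0]+cc*L[:,1]+sg*.032,L[:,2]]
            o.append(frame(L,u[0],u[1],v[3]))
        return o
    for ns in (["wrist"],["wrist","scene","side"]):
        mo={n:col(n,4,16,150,60)&roi(n,(-.11,.009,.03),35) for n in ns}
        x,q=solve(mo,lev,[-.135,.009,.1],[.008,.005,.08])
        print(ns,"squeeze",x.round(4),q,"world",frame([[0,0,.034]],x[0],x[1],v[3]).round(4),[int(m.sum()) for m in mo.values()])
E
python3 clampfit.py
```

```text
['wrist'] bed in board frame [0.1261 0.0129] {'wrist': np.float64(0.88)} world [[0.49  0.031 0.01 ]]
  jaw face [0.0422 0.0129] {'wrist': np.float64(0.94)} gap 0.08388821411132816
['scene', 'side'] bed in board frame [0.1252 0.0136] {'scene': np.float64(0.79), 'side': np.float64(0.93)} world [[0.4894 0.03   0.01  ]]
  jaw face [0.0416 0.0125] {'scene': np.float64(0.73), 'side': np.float64(0.85)} gap 0.08361804199218753
['wrist', 'scene', 'side'] bed in board frame [0.1259 0.0131] {'wrist': np.float64(0.87), 'scene': np.float64(0.8), 'side': np.float64(0.93)} world [[0.4898 0.0307 0.01  ]]
  jaw face [0.0422 0.0125] {'wrist': np.float64(0.94), 'scene': np.float64(0.74), 'side': np.float64(0.85)} gap 0.08366184568405151
['wrist'] squeeze [-0.11    0.0128  0.145 ] {'wrist': np.float64(0.5638149517977323)} world [[ 0.5436 -0.1989  0.034 ]] [584]
['wrist', 'scene', 'side'] squeeze [-0.1152  0.0133  0.1413] {'wrist': np.float64(0.5571567554420528), 'scene': np.float64(0.5832323232323232), 'side': np.float64(0.521599186854142)} world [[ 0.5443 -0.2042  0.034 ]] [584, 362, 198]
```

```bash
sed -i 's/round(-d\[3\],1)/float(round(-d[3],1))/' plan.py; python3 - <<'E'
from plan import *
st,s=start(); print(np.round(st,4))
plan(st,[(.594,.252,.17,153)])
E
```

```text
[  0.5013  -0.1468   0.3211 103.3893]
[[0,0,-4.5,0.0333,0.0166,0.0137,1],[0,0,-4.5,0.0319,0.0192,0.0137,1],[0,0,-4.5,0.0303,0.0216,0.0137,1],[0,0,-4.5,0.0285,0.0239,0.0137,1],[0,0,-4.5,0.0266,0.0261,0.0138,1],[0,0,-4.5,0.0244,0.0281,0.0137,1],[0,0,-4.5,0.0222,0.0299,0.0138,1],[0,0,-4.5,0.0197,0.0315,0.0137,1]]
[[0,0,-4.5,0.0172,0.033,0.0138,1],[0,0,-4.6,0.0146,0.0343,0.0137,1],[0,0,-4.5,0.0117,0.0353,0.0138,1]]
end [  0.594    0.252    0.17   152.9893]
```

{"op": "drive_tool", "data": {
  "rows": [
    [0, 0, -4.5, 0.0333, 0.0166, 0.0137, 1],
    [0, 0, -4.5, 0.0319, 0.0192, 0.0137, 1],
    [0, 0, -4.5, 0.0303, 0.0216, 0.0137, 1],
    [0, 0, -4.5, 0.0285, 0.0239, 0.0137, 1],
    [0, 0, -4.5, 0.0266, 0.0261, 0.0138, 1],
    [0, 0, -4.5, 0.0244, 0.0281, 0.0137, 1],
    [0, 0, -4.5, 0.0222, 0.0299, 0.0138, 1],
    [0, 0, -4.5, 0.0197, 0.0315, 0.0137, 1]
  ]
}}

```text
time: 3.8
tool_pos: [0.5696, 0.1399, 0.2094]
tcp_rot: [1.096, 2.944, -0.001]
wrist_force: [0.4, 0.6, 0.1]
width: 1.001
grip_force: 0.0
```

{"op": "drive_tool", "data": {
  "rows": [
    [0, 0, -4.5, 0.0172, 0.033, 0.0138, 1],
    [0, 0, -4.6, 0.0146, 0.0343, 0.0137, 1],
    [0, 0, -4.5, 0.0117, 0.0353, 0.0138, 1],
    [0, 0, 0, 0, 0, 0, 1],
    [0, 0, 0, 0, 0, 0, 1],
    [0, 0, 0, 0, 0, 0, 1]
  ]
}}

```text
time: 4.3
tool_pos: [0.5953, 0.2469, 0.1684]
tcp_rot: [-0.745, -3.051, 0.002]
wrist_force: [-1.3, -0.9, 0.9]
width: 1.0
grip_force: 0.0
```

```bash
python3 - <<'E'
from plan import *
from workcell import read_camera,masks_of
import pickle
st,s=start(); p=read_camera("wrist"); pickle.dump((s,p),open("pics/w2.pkl","wb"))
print(np.round(st,4),s["joint_vel"].round(3)); c=cam(p,s)
for t,parts,xy,a in [("block",BLOCK,(.5938,.2518),-.47),("plate",PLATE,(.4232,.2835),2.75)]:
    pr=proj(c,[[*xy,.03]])[0]; print(t,pr.round(0))
    for m in masks_of(p,t):
        b=m["bbox"]; print(m["score"],np.round(b))
        if b[0]<pr[0]<b[2] and b[1]<pr[1]<b[3]:
            for aa in (a,a+1.57):
                print("  fit",[fit([(c,m["mask"])],parts,[*xy,0,aa],f) for f in (False,True)])
pr=proj(c,[[.5938,.2518,.03]])[0].astype(int); x0=np.clip(pr[0]-130,0,300);y0=np.clip(pr[1]-100,0,220)
cv2.imwrite("pics/w2.png",cv2.resize(p["color"][y0:y0+200,x0:x0+260,::-1],(780,600),interpolation=cv2.INTER_CUBIC))
E
```

```text
[  0.5953   0.2469   0.1684 152.5647] [-0.018 -0.028 -0.001  0.003 -0.001 -0.001]
block [284. 183.]
0.88 [282.  87. 317. 118.]
0.83 [374. 112. 449. 169.]
0.6 [266. 167. 304. 203.]
  fit [(array([ 0.59294414,  0.25149621, -0.44149405]), np.float64(0.9465037910699242)), (array([ 0.59262058,  0.25165404,  0.00074691, -0.46073179]), np.float64(0.9470505617977528))]
  fit [(array([0.59083361, 0.25097999, 1.06819427]), np.float64(0.7417735638594535)), (array([0.58953982, 0.25222327, 0.00377715, 1.08536365]), np.float64(0.7445456471086634))]
plate [229.   5.]
0.76 [201.   0. 255.  26.]
  fit [(array([0.42188507, 0.28328851, 2.70963228]), np.float64(0.9662367028110386)), (array([ 4.21742281e-01,  2.83175827e-01, -6.84278741e-04,  2.71069302e+00]), np.float64(0.9668724279835391))]
  fit [(array([0.42214966, 0.28348206, 2.71784058]), np.float64(0.9659044298605415)), (array([0.42966785, 0.28501566, 0.02599262, 2.71515769]), np.float64(0.900152802979658))]
0.68 [  0. 222.  42. 266.]
0.34 [266. 163. 305. 203.]
0.17 [  0.  96. 179. 370.]
```

View pics/w2.png

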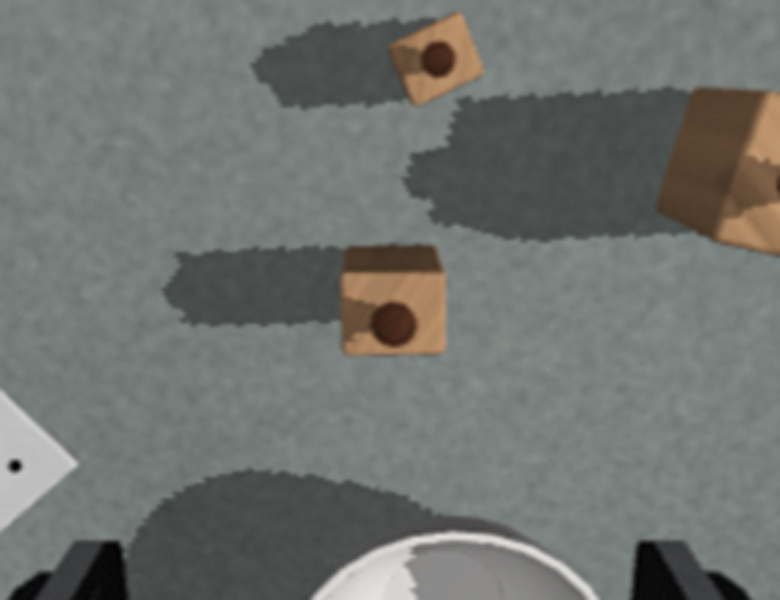

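The crop confirms the middle block at (393,325): its wider side (103 px against 83 px) lies along the fingers' line, small block above and big block to the right. I'll descend and grip.

```bash
python3 - <<'E'
from plan import *
st,s=start()
plan(st,[(.593,.2515,.13,153.7),(.593,.2515,.018,153.7)],dmax=.025)
E
```

```text
[[0,0,-0.6,0.0024,0.0015,0.02,1],[0,0,-0.6,0.0024,0.0016,0.0199,1],[0,0,0.0,-0.0,0.0,0.0224,1],[0,0,0.0,-0.0,0.0,0.0224,1],[0,0,0.0,-0.0,0.0,0.0224,1],[0,0,0.0,-0.0,0.0,0.0224,1],[0,0,0.0,-0.0,0.0,0.0224,1]]
end [5.930000e-01 2.515000e-01 1.800000e-02 1.537025e+02]
```

{"op": "drive_tool", "data": {
  "rows": [
    [0, 0, -0.6, 0.0024, 0.0015, 0.02, 1],
    [0, 0, -0.6, 0.0024, 0.0016, 0.0199, 1],
    [0, 0, 0, 0, 0, 0.0224, 1],
    [0, 0, 0, 0, 0, 0.0224, 1],
    [0, 0, 0, 0, 0, 0.0224, 1],
    [0, 0, 0, 0, 0, 0.02, 1],
    [0, 0, 0, 0, 0, 0.012, 1],
    [0, 0, 0, 0, 0, 0, 1]
  ]
}}

```text
time: 5.12
tool_pos: [0.5902, 0.2511, 0.0271]
tcp_rot: [-0.712, -3.056, 0.005]
wrist_force: [-0.7, -0.9, -0.5]
width: 1.002
grip_force: 0.0
```

{"op": "drive_tool", "data": {
  "rows": [
    [0, 0, 0, -0.0023, 0.0016, 0.009, 1],
    [0, 0, 0, 0, 0, 0, 1],
    [0, 0, 0, 0, 0, 0, 0],
    [0, 0, 0, 0, 0, 0, 0],
    [0, 0, 0, 0, 0, 0, 0],
    [0, 0, 0, 0, 0, 0, 0],
    [0, 0, 0, 0, 0, 0, 0],
    [0, 0, 0, 0, 0, 0, 0]
  ],
  "force": 30
}}

```text
time: 5.78
tool_pos: [0.5952, 0.2537, 0.0212]
tcp_rot: [0.71, 3.06, 0.0]
wrist_force: [-1.6, -0.6, 4.9]
width: 0.152
grip_force: 30.4
```

```bash
python3 - <<'E'
from plan import *
from workcell import read_camera
st,s=start(); print(np.round(st,4),s["width"],s["grip_force"])
a=read_camera("wrist")["color"][60:360,130:430]; b=read_camera("side")["color"][270:360,180:280]
cv2.imwrite("pics/w3.png",np.hstack([cv2.resize(a,(400,400)),cv2.resize(b,(400,400),interpolation=cv2.INTER_CUBIC)])[:,:,::-1])
E
```

```text
[5.95200e-01 2.53700e-01 2.12000e-02 1.53858e+02] 0.15153554461708066 30.399408638477325
```

View pics/w3.png

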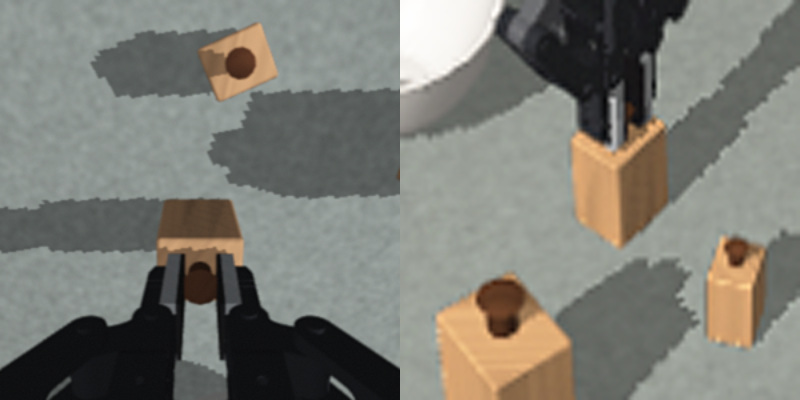

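The picture shows the fingers closed on the peg above the block's top, tips at about (600,145) in the right half. The tips are therefore higher than the reported TCP height suggests, so I'll measure where they really are.

```bash
python3 - <<'E'
from plan import *
from workcell import read_camera,masks_of
st,s=start(); p=read_camera("side"); c=cam(p); q=read_camera("scene"); cs=cam(q); w=read_camera("wrist"); cw=cam(w,s)
T=R.from_rotvec(s["tcp_rot"]).as_matrix()
for tz in (0,-.01,-.02,-.03,-.04):
    P=[s["tool_pos"]+T@np.array([0.011,y,tz]) for y in (-.0065,.0065)]
    print(tz,"side",((proj(c,P)-[180,270])*[4,4.444]+[400,0]).round(0).tolist(),"wristcrop",((proj(cw,P)-[130,60])*1.333).round(0).tolist())
V=[]
for pp,cc,z in [(p,c,0),(q,cs,0),(w,cw,0)]:
    pr=proj(cc,[[.595,.2525,.03]])[0]
    for m in masks_of(pp,"block"):
        b=m["bbox"]
        if b[0]<pr[0]<b[2] and b[1]<pr[1]<b[3]: V.append((cc,m["mask"])); print(np.round(b)); break
body=[box(.030,.036,0,.050)]
for i in range(len(V)): print(fit(V[i:i+1],body,[.594,.252,0,-.456],False))
print(fit(V,body,[.594,.252,0,-.456]))
E
```

```text
0 side [[641.0, 183.0], [624.0, 200.0]] wristcrop [[188.0, 222.0], [215.0, 222.0]]
-0.01 side [[641.0, 166.0], [623.0, 183.0]] wristcrop [[187.0, 231.0], [216.0, 231.0]]
-0.02 side [[640.0, 149.0], [623.0, 166.0]] wristcrop [[187.0, 240.0], [217.0, 240.0]]
-0.03 side [[640.0, 132.0], [622.0, 148.0]] wristcrop [[186.0, 251.0], [218.0, 251.0]]
-0.04 side [[640.0, 114.0], [621.0, 131.0]] wristcrop [[185.0, 263.0], [219.0, 263.0]]
[228. 294. 245. 328.]
[331. 271. 346. 291.]
[249. 209. 316. 291.]
(array([ 0.59332487,  0.25061245, -0.20205053]), np.float64(0.7056552789036865))
(array([ 0.59799266,  0.2528208 , -0.43254586]), np.float64(0.5596172248803828))
(array([ 0.59398096,  0.25261045, -0.44696236]), np.float64(0.690066425120773))
(array([ 0.59495193,  0.25131499, -0.00457907, -0.52118921]), np.float64(0.6487910097653474))
```

Both views put the real fingertips about 30 mm behind the reported TCP, resting on the block's top. I'll open and re-measure the block.

{"op": "drive_tool", "data": {
  "rows": [
    [0, 0, 0, 0, 0, 0, 0.5],
    [0, 0, 0, 0, 0, 0, 1],
    [0, 0, 0, 0, 0, 0, 1],
    [0, 0, 0, 0, 0, -0.02, 1],
    [0, 0, 0, 0, 0, -0.03, 1],
    [0, 0, 0, 0, 0, 0, 1],
    [0, 0, 0, 0, 0, 0, 1]
  ]
}}

```text
time: 6.77
tool_pos: [0.597, 0.2544, 0.0731]
tcp_rot: [0.71, 3.056, 0.004]
wrist_force: [-0.7, 0.3, 0.3]
width: 1.003
grip_force: 0.0
```

```bash
cat > look.py <<'E'
from plan import *
from workcell import read_camera,masks_of
def look(t,parts,v0,names=("wrist",),freez=False,tag=None):
    st,s=start(); V=[]
    for n in names:
        p=read_camera(n); c=cam(p,s); pr=proj(c,[[v0[0],v0[1],v0[2]+.03]])[0]
        for m in masks_of(p,t):
            b=m["bbox"]
            if b[0]-3<pr[0]<b[2]+3 and b[1]-3<pr[1]<b[3]+3: V.append((c,m["mask"])); break
        else: print(n,"none at",pr.round())
        if tag: cv2.imwrite(f"pics/{tag}_{n}.png",p["color"][:,:,::-1])
    r=fit(V,parts,v0,freez) if V else None
    print(t,np.round(r[0],4),round(r[1],3)); print("tool",np.round(st,4),"F",s["wrist_force"].round(1)); return r[0],st,s
E
python3 - <<'E'
from look import *
look("block",BLOCK,[.594,.252,0,-.456])
look("block",BLOCK,[.594,.252,0,-.456],freez=True)
E
```

```text
block [ 0.5928  0.2522 -0.452 ] 0.921
tool [5.97000e-01 2.54400e-01 7.31000e-02 1.53851e+02] F [-0.7  0.3  0.3]
block [ 0.5959  0.2511 -0.0078 -0.4345] 0.964
tool [5.946000e-01 2.534000e-01 7.020000e-02 1.538462e+02] F [ 0.6 -0.   0.4]
```

```bash
cat > log.py <<'E'
import numpy as np
A=[[0,0,-5.4,.0288,-.0154,-.0113],[0,0,-5.4,.0302,-.0126,-.0113],[0,0,-5.4,.0312,-.0097,-.0113],[0,0,-5.4,.032,-.0067,-.0114],[0,0,-5.5,.0325,-.0037,-.0113],[0,0,-5.4,.0327,-.0006,-.0114],[0,0,-5.5,.0325,.0025,-.0113],[0,0,-5.4,.0387,-.0079,-.005],
[0,0,-5.4,.0393,-.0042,-.005],[0,0,-5.4,.0395,-.0005,-.005],[0,0,-5.4,.0394,.0032,-.005],[0,0,-5.3,.0389,.0069,-.005],[0,0,-5.4,.0381,.0105,-.005],[0,0,-5.3,.037,.0141,-.005],[0,0,-5.4,.0356,.0174,-.005]]
B=[[0,0,-4.5,.0333,.0166,.0137],[0,0,-4.5,.0319,.0192,.0137],[0,0,-4.5,.0303,.0216,.0137],[0,0,-4.5,.0285,.0239,.0137],[0,0,-4.5,.0266,.0261,.0138],[0,0,-4.5,.0244,.0281,.0137],[0,0,-4.5,.0222,.0299,.0138],[0,0,-4.5,.0197,.0315,.0137],[0,0,-4.5,.0172,.033,.0138],[0,0,-4.6,.0146,.0343,.0137],[0,0,-4.5,.0117,.0353,.0138]]
D=[[0,0,-.6,.0024,.0015,.02],[0,0,-.6,.0024,.0016,.0199],[0,0,0,0,0,.0992]]
E_=[[0,0,0,-.0023,.0016,.009]]
G=[[0,0,0,0,0,-.05]]
def run(cur,rows):
    cur=np.array(cur,float)
    for r in rows:
        a=np.radians(cur[3]);c,s=np.cos(a),np.sin(a);t=r[3:6]
        cur=cur+[c*t[0]+s*t[1],s*t[0]-c*t[1],-t[2],-r[2]]
    return cur
if __name__=="__main__":
    c=[.253,-.626,.201,22.05]
    for X in (A,B,D,E_,G): c=run(c,X); print(c.round(4))
E
python3 log.py
```

```text
[  0.4996  -0.1503   0.3203 103.05  ]
[  0.5948   0.2479   0.1692 152.65  ]
[5.9190e-01 2.5280e-01 3.0100e-02 1.5385e+02]
[5.9470e-01 2.5320e-01 2.1100e-02 1.5385e+02]
[5.9470e-01 2.5320e-01 7.1100e-02 1.5385e+02]
```

{"op": "drive_tool", "data": {
  "rows": [
    [0, 0, 0, 0.0004, -0.0019, 0.025, 1],
    [0, 0, 0, 0, 0, 0.025, 1],
    [0, 0, 0, 0, 0, 0.02, 1],
    [0, 0, 0, 0, 0, 0.015, 1],
    [0, 0, 0, 0, 0, 0, 1],
    [0, 0, 0, 0, 0, 0, 1]
  ],
  "force": 30
}}

```text
time: 7.47
tool_pos: [0.5918, 0.2513, -0.0165]
tcp_rot: [-0.71, -3.056, 0.004]
wrist_force: [0.1, 0.1, -0.0]
width: 1.003
grip_force: 0.0
```

{"op": "drive_tool", "data": {
  "rows": [
    [0, 0, 0, 0, 0, 0, 0.2],
    [0, 0, 0, 0, 0, 0, 0.2],
    [0, 0, 0, 0, 0, 0, 0.2],
    [0, 0, 0, 0, 0, 0, 0.2],
    [0, 0, 0, 0, 0, 0, 0.2]
  ],
  "force": 30
}}

```text
time: 7.88
tool_pos: [0.595, 0.2525, -0.0128]
tcp_rot: [0.71, 3.058, 0.002]
wrist_force: [0.8, 1.1, 6.1]
width: 0.417
grip_force: 31.1
```

```bash
python3 - <<'E'
from plan import *
plan([.5935,.2517,-.0139,153.85],[(.5935,.2517,.0461,153.85),(.5535,.165,.075,134),(.4942,.0111,.075,103.1)],dmax=.035,amax=6,claw=.2)
E
```

```text
[[0,0,-0.0,0.0,0.0,-0.03,0.2],[0,0,-0.0,0.0,0.0,-0.03,0.2],[0,0,5.0,-0.0006,-0.0239,-0.0072,0.2],[0,0,4.9,-0.0026,-0.0237,-0.0072,0.2],[0,0,5.0,-0.0047,-0.0234,-0.0072,0.2],[0,0,4.9,-0.0067,-0.0229,-0.0073,0.2],[0,0,5.2,-0.0116,-0.0249,-0.0,0.2],[0,0,5.2,-0.0138,-0.0238,-0.0,0.2]]
[[0,0,5.1,-0.0159,-0.0225,-0.0,0.2],[0,0,5.2,-0.0178,-0.0209,-0.0,0.2],[0,0,5.1,-0.0196,-0.0193,-0.0,0.2],[0,0,5.2,-0.0212,-0.0174,-0.0,0.2]]
end [4.9420e-01 1.1100e-02 7.5000e-02 1.0305e+02]
```

{"op": "drive_tool", "data": {
  "rows": [
    [0, 0, 0, 0, 0, -0.03, 0.2],
    [0, 0, 0, 0, 0, -0.03, 0.2],
    [0, 0, 5.0, -0.0006, -0.0239, -0.0072, 0.2],
    [0, 0, 4.9, -0.0026, -0.0237, -0.0072, 0.2],
    [0, 0, 5.0, -0.0047, -0.0234, -0.0072, 0.2],
    [0, 0, 4.9, -0.0067, -0.0229, -0.0073, 0.2],
    [0, 0, 5.2, -0.0116, -0.0249, 0, 0.2],
    [0, 0, 5.2, -0.0138, -0.0238, 0, 0.2]
  ]
}}

```text
time: 8.55
tool_pos: [0.5342, 0.1133, 0.0758]
tcp_rot: [1.488, 2.765, 0.002]
wrist_force: [0.7, 0.1, -0.5]
width: 0.418
grip_force: 30.2
```

{"op": "drive_tool", "data": {
  "rows": [
    [0, 0, 5.1, -0.0159, -0.0225, 0, 0.2],
    [0, 0, 5.2, -0.0178, -0.0209, 0, 0.2],
    [0, 0, 5.1, -0.0196, -0.0193, 0, 0.2],
    [0, 0, 5.2, -0.0212, -0.0174, 0, 0.2],
    [0, 0, 0, 0, 0, 0, 0.2],
    [0, 0, 0, 0, 0, 0, 0.2],
    [0, 0, 0, 0, 0, 0, 0.2]
  ]
}}

```text
time: 9.13
tool_pos: [0.495, 0.0117, 0.0751]
tcp_rot: [1.954, 2.459, 0.002]
wrist_force: [-0.1, -0.1, -0.4]
width: 0.421
grip_force: 30.3
```

```bash
python3 - <<'E'
import numpy as np,pickle,cv2
import clampfit as cf
from plan import *
from workcell import read_camera
st,s=start(); p=read_camera("wrist"); sd=read_camera("side"); sc=read_camera("scene")
print(np.round(st,4),s["width"],s["grip_force"],s["joint_vel"].round(3))
yaw=103.05; s=dict(s); s["tool_pos"]=np.array([.4942,.0111,.075]); 
X=np.array([np.cos(np.radians(yaw)),np.sin(np.radians(yaw)),0]); Y=np.array([X[1],-X[0],0]); s["tcp_rot"]=R.from_matrix(np.c_[X,Y,[0,0,-1]]).as_rotvec()
pickle.dump((s,p),open("pics/w4.pkl","wb"))
cf.views["wrist"]=p; cf.C["wrist"]=cam(p,s); cf.hsv["wrist"]=cv2.cvtColor(p["color"],cv2.COLOR_RGB2HSV)
ma={"wrist":cf.col("wrist",100,130,120)&cf.roi("wrist",(.136,.013,.03),60)}
print(ma["wrist"].sum(),cf.solve(ma,lambda u:[cf.frame(cf.obox(0,.02,-.017,.017,.01,.054),u[0],u[1],1.7997)],[.126,.013],[.006,.006]))
a=p["color"]; b=sd["color"][180:300,220:400]
cv2.imwrite("pics/w4.png",np.hstack([cv2.resize(a,(480,360)),cv2.resize(b,(320,360),interpolation=cv2.INTER_CUBIC)])[:,:,::-1])
E
```

```text
[4.950000e-01 1.170000e-02 7.510000e-02 1.030622e+02] 0.4211885029992434 30.259589552879333 [ 0.019  0.01  -0.009  0.002 -0.     0.001]
1873 (array([0.1267278 , 0.01391523]), {'wrist': np.float64(0.9479347998100965)})
```

View pics/w4.png

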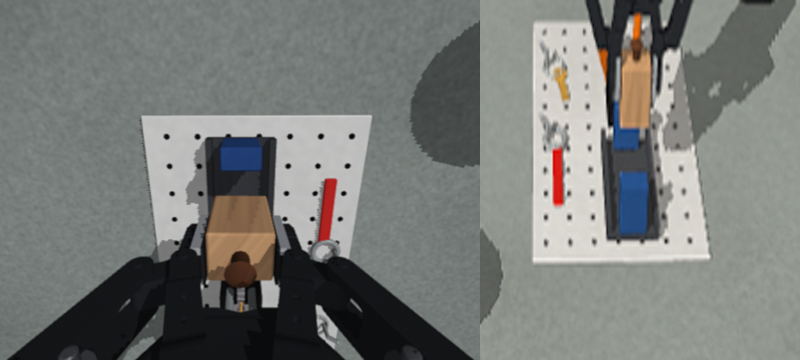

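The block hangs upright and square over the bed (left half, at (240,235)), in line with the anvil. I'll lower and release.

{"op": "drive_tool", "data": {
  "rows": [
    [0, 0, 0, 0, 0, 0.024, 0.2],
    [0, 0, 0, 0, 0, 0.024, 0.2],
    [0, 0, 0, 0, 0, 0.018, 0.2],
    [0, 0, 0, 0, 0, 0.008, 0.2],
    [0, 0, 0, 0, 0, 0.004, 0.2],
    [0, 0, 0, 0, 0, 0, 0.2],
    [0, 0, 0, 0, 0, 0, 0.2]
  ]
}}

```text
time: 9.87
tool_pos: [0.4956, 0.0121, -0.0026]
tcp_rot: [1.953, 2.46, 0.001]
wrist_force: [-0.5, 0.5, 0.2]
width: 0.418
grip_force: 30.4
```

{"op": "drive_tool", "data": {
  "rows": [
    [0, 0, 0, 0, 0, 0.0015, 0.2],
    [0, 0, 0, 0, 0, 0, 0.2],
    [0, 0, 0, 0, 0, 0, 0.8],
    [0, 0, 0, 0, 0, 0, 0.8],
    [0, 0, 0, 0, 0, 0, 0.8],
    [0, 0, 0, 0, 0, 0, 0.8],
    [0, 0, 0, 0, 0, -0.02, 0.8],
    [0, 0, 0, 0, 0, -0.03, 1]
  ]
}}

```text
time: 10.53
tool_pos: [0.4907, 0.0116, 0.0422]
tcp_rot: [-1.951, -2.454, 0.008]
wrist_force: [0.7, 0.0, -0.0]
width: 0.918
grip_force: 0.0
```

{"op": "drive_tool", "data": {
  "rows": [
    [0, 0, 0, 0, 0, -0.03, 1],
    [0, 0, 0, 0, 0, -0.03, 1],
    [0, 0, 0, 0, 0, 0, 1],
    [0, 0, 0, 0, 0, 0, 1]
  ]
}}

```text
time: 10.87
tool_pos: [0.4967, 0.0114, 0.1075]
tcp_rot: [1.952, 2.456, 0.005]
wrist_force: [0.0, -0.4, -0.4]
width: 1.0
grip_force: 0.0
```

```bash
cat > bed.py <<'E'
from look import *
def tob(v): # to bed frame
    d=np.array(v[:2])-[.4890,.0310]; c,s=np.cos(1.7997),np.sin(1.7997); return (c*d[0]+s*d[1],-s*d[0]+c*d[1],np.degrees(v[-1]-1.7997))
E
python3 - <<'E'
from bed import *
v,_,_=look("block",BLOCK,[.4942,.0111,.01,1.80],tag="w5"); print("wrist",np.round(tob(v),4))
v,_,_=look("block",BLOCK,[.4942,.0111,.01,1.80],names=("scene","side")); print(np.round(tob(v),4))
v,_,_=look("block",BLOCK,[.4942,.0111,.01,1.80],names=("wrist","scene","side"),freez=True); print(np.round(tob(v),4))
# path to plate hover
plan([.4942,.0111,.1055,103.05],[(.50,.09,.1555,115),(.4222,.2833,.1355,155.6)],dmax=.035,amax=6)
E
```

```text
block [0.4945 0.0121 1.8042] 0.844
tool [4.96700e-01 1.14000e-02 1.07500e-01 1.03046e+02] F [ 0.  -0.4 -0.4]
wrist [-0.0197 -0.001   0.2582]
block [0.494  0.0099 1.8746] 0.569
tool [4.938000e-01 1.150000e-02 1.044000e-01 1.030463e+02] F [ 0.2  1.2 -0.1]
[-2.1700e-02 -1.0000e-04  4.2889e+00]
block [0.4947 0.0103 0.0091 1.7857] 0.738
tool [4.932000e-01 1.150000e-02 1.034000e-01 1.030444e+02] F [0.5 0.2 0.5]
[-0.0215 -0.0009 -0.8027]
[[0,0,-4.0,0.0252,0.0078,-0.0167,1],[0,0,-4.0,0.0246,0.0096,-0.0166,1],[0,0,-4.0,0.0238,0.0112,-0.0167,1],[0,0,-5.8,0.0297,0.0016,0.0029,1],[0,0,-5.8,0.0294,0.0046,0.0029,1],[0,0,-5.8,0.0288,0.0076,0.0028,1],[0,0,-5.8,0.0279,0.0104,0.0028,1],[0,0,-5.8,0.0267,0.0132,0.0029,1]]
[[0,0,-5.8,0.0252,0.0159,0.0028,1],[0,0,-5.7,0.0234,0.0183,0.0029,1]]
end [4.2220e-01 2.8330e-01 1.3550e-01 1.5555e+02]
```

Block stands at bed x ≈ -21 mm, y ≈ -1 mm, upright. Now the plate.

{"op": "drive_tool", "data": {
  "rows": [
    [0, 0, -4.0, 0.0252, 0.0078, -0.0167, 1],
    [0, 0, -4.0, 0.0246, 0.0096, -0.0166, 1],
    [0, 0, -4.0, 0.0238, 0.0112, -0.0167, 1],
    [0, 0, -5.8, 0.0297, 0.0016, 0.0029, 1],
    [0, 0, -5.8, 0.0294, 0.0046, 0.0029, 1],
    [0, 0, -5.8, 0.0288, 0.0076, 0.0028, 1],
    [0, 0, -5.8, 0.0279, 0.0104, 0.0028, 1],
    [0, 0, -5.8, 0.0267, 0.0132, 0.0029, 1]
  ]
}}

```text
time: 12.13
tool_pos: [0.4441, 0.2297, 0.141]
tcp_rot: [0.962, 2.99, 0.001]
wrist_force: [0.2, -0.5, 0.2]
width: 1.0
grip_force: 0.0
```

{"op": "drive_tool", "data": {
  "rows": [
    [0, 0, -5.8, 0.0252, 0.0159, 0.0028, 1],
    [0, 0, -5.7, 0.0234, 0.0183, 0.0029, 1],
    [0, 0, 0, 0, 0, 0, 1],
    [0, 0, 0, 0, 0, 0, 1],
    [0, 0, 0, 0, 0, 0, 1]
  ]
}}

```text
time: 12.55
tool_pos: [0.4226, 0.2835, 0.1352]
tcp_rot: [0.665, 3.07, -0.001]
wrist_force: [-0.0, -0.0, 0.0]
width: 1.002
grip_force: 0.0
```

```bash
python3 - <<'E'
from look import *
def cs(x,y,z,yaw):
    a=np.radians(yaw);X=np.array([np.cos(a),np.sin(a),0]);Y=np.array([X[1],-X[0],0])
    return dict(tool_pos=np.array([x,y,z]),tcp_rot=R.from_matrix(np.c_[X,Y,[0,0,-1]]).as_rotvec())
p=read_camera("wrist"); st,s=start(); print(np.round(st,4))
for S in (s,cs(.4222,.2833,.1355,155.55)):
    c=cam(p,S)
    for m in masks_of(p,"plate")[:1]: print(m["score"],m["bbox"],fit([(c,m["mask"])],PLATE,[.4222,.2833,0,2.71],False),fit([(c,m["mask"])],PLATE,[.4222,.2833,0,2.71],True))
E
```

```text
[4.229000e-01 2.831000e-01 1.352000e-01 1.554859e+02]
0.65 [256.8, 179.1, 306.5, 211.9] (array([0.42212545, 0.28218933, 2.71015964]), np.float64(0.9452371057856582)) (array([4.22049844e-01, 2.82403859e-01, 4.32974248e-04, 2.71246437e+00]), np.float64(0.9372078100650839))
0.65 [256.8, 179.1, 306.5, 211.9] (array([0.42138918, 0.28240075, 2.71118592]), np.float64(0.9448880683129471)) (array([ 4.21742425e-01,  2.82047310e-01, -2.49321804e-03,  2.68679307e+00]), np.float64(0.9491691560866318))
```

{"op": "drive_tool", "data": {
  "rows": [
    [0, 0, 0.2, 0.0001, -0.0012, 0.03, 1],
    [0, 0, 0, 0, 0, 0.035, 1],
    [0, 0, 0, 0, 0, 0.035, 1],
    [0, 0, 0, 0, 0, 0.03, 1],
    [0, 0, 0, 0, 0, 0.019, 1],
    [0, 0, 0, 0, 0, 0, 1],
    [0, 0, 0, 0, 0, 0, 1]
  ],
  "force": 30
}}

```text
time: 13.28
tool_pos: [0.4215, 0.2812, -0.0147]
tcp_rot: [-0.673, -3.067, 0.003]
wrist_force: [0.3, 0.2, 0.5]
width: 1.002
grip_force: 0.0
```

{"op": "drive_tool", "data": {
  "rows": [
    [0, 0, 0, 0, 0, 0, 0.3],
    [0, 0, 0, 0, 0, 0, 0.3],
    [0, 0, 0, 0, 0, 0, 0.3],
    [0, 0, 0, 0, 0, 0, 0.3],
    [0, 0, 0, 0, 0, 0, 0.3]
  ],
  "force": 30
}}

```text
time: 13.7
tool_pos: [0.4238, 0.2835, -0.0118]
tcp_rot: [0.67, 3.066, 0.004]
wrist_force: [-0.4, -0.6, 6.7]
width: 0.536
grip_force: 31.4
```

```bash
python3 - <<'E'
from plan import *
# bed (.4890,.0310), plate at x=-.050
a=1.7997; x=-.050; tx,ty=.4890+x*np.cos(a),.0310+x*np.sin(a); print(tx,ty)
plan([.4216,.2823,-.0135,155.35],[(.4216,.2823,.0465,155.35),(.455,.19,.09,135),(tx,ty,.09,103.1)],dmax=.035,amax=6,claw=.3)
E
```

```text
0.5003454965092056 -0.017695787384121885
[[0,0,-0.0,0.0,0.0,-0.03,0.3],[0,0,-0.0,0.0,0.0,-0.03,0.3],[0,0,5.1,-0.0172,-0.0175,-0.0109,0.3],[0,0,5.1,-0.0187,-0.0159,-0.0109,0.3],[0,0,5.1,-0.02,-0.0142,-0.0108,0.3],[0,0,5.1,-0.0213,-0.0123,-0.0109,0.3],[0,0,4.6,-0.0256,-0.0164,-0.0,0.3],[0,0,4.5,-0.0268,-0.0143,-0.0,0.3]]
[[0,0,4.6,-0.0278,-0.0121,-0.0,0.3],[0,0,4.5,-0.0287,-0.0098,-0.0,0.3],[0,0,4.6,-0.0294,-0.0076,-0.0,0.3],[0,0,4.5,-0.0299,-0.0052,-0.0,0.3],[0,0,4.6,-0.0303,-0.0028,-0.0,0.3]]
end [ 5.0030e-01 -1.7700e-02  9.0000e-02  1.0305e+02]
```

{"op": "drive_tool", "data": {
  "rows": [
    [0, 0, 0, 0, 0, -0.03, 0.3],
    [0, 0, 0, 0, 0, -0.03, 0.3],
    [0, 0, 5.1, -0.0172, -0.0175, -0.0109, 0.3],
    [0, 0, 5.1, -0.0187, -0.0159, -0.0109, 0.3],
    [0, 0, 5.1, -0.02, -0.0142, -0.0108, 0.3],
    [0, 0, 5.1, -0.0213, -0.0123, -0.0109, 0.3],
    [0, 0, 4.6, -0.0256, -0.0164, 0, 0.3],
    [0, 0, 4.5, -0.0268, -0.0143, 0, 0.3]
  ]
}}

```text
time: 14.37
tool_pos: [0.4697, 0.1302, 0.0915]
tcp_rot: [1.433, 2.793, 0.004]
wrist_force: [0.4, 0.1, -0.9]
width: 0.533
grip_force: 31.2
```

{"op": "drive_tool", "data": {
  "rows": [
    [0, 0, 4.6, -0.0278, -0.0121, 0, 0.3],
    [0, 0, 4.5, -0.0287, -0.0098, 0, 0.3],
    [0, 0, 4.6, -0.0294, -0.0076, 0, 0.3],
    [0, 0, 4.5, -0.0299, -0.0052, 0, 0.3],
    [0, 0, 4.6, -0.0303, -0.0028, 0, 0.3],
    [0, 0, 0, 0, 0, 0, 0.3],
    [0, 0, 0, 0, 0, 0, 0.3],
    [0, 0, 0, 0, 0, 0, 0.3]
  ]
}}

```text
time: 15.03
tool_pos: [0.5005, -0.0172, 0.0898]
tcp_rot: [-1.954, -2.459, -0.001]
wrist_force: [0.3, -0.1, -1.0]
width: 0.535
grip_force: 31.2
```

```bash
python3 - <<'E'
from bed import *
st,s=start(); p=read_camera("wrist"); sd=read_camera("side"); print(np.round(st,4),s["width"],s["grip_force"])
a=p["color"]; b=sd["color"][180:300,220:400]
cv2.imwrite("pics/w6.png",np.hstack([cv2.resize(a,(480,360)),cv2.resize(b,(320,360),interpolation=cv2.INTER_CUBIC)])[:,:,::-1])
E
```

```text
[ 5.005000e-01 -1.720000e-02  8.980000e-02  1.030464e+02] 0.5353913311265952 31.205474138259888
```

View pics/w6.png

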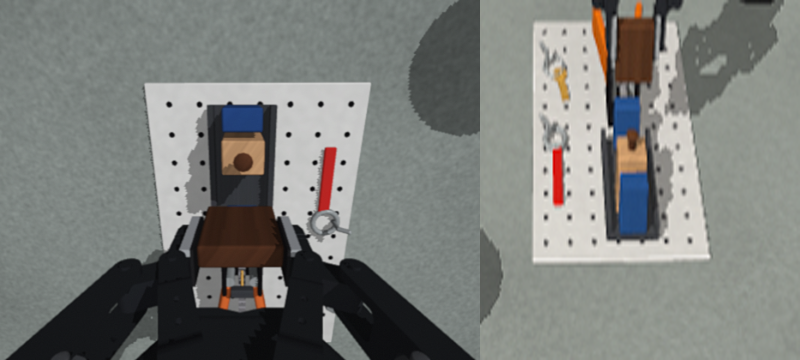

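The picture shows the block standing square in front of the anvil at (243,155) and the plate held in line at (240,235). Lowering and releasing.

{"op": "drive_tool", "data": {
  "rows": [
    [0, 0, 0, 0, 0, 0.03, 0.3],
    [0, 0, 0, 0, 0, 0.03, 0.3],
    [0, 0, 0, 0, 0, 0.018, 0.3],
    [0, 0, 0, 0, 0, 0.01, 0.3],
    [0, 0, 0, 0, 0, 0.0055, 0.3],
    [0, 0, 0, 0, 0, 0, 0.3],
    [0, 0, 0, 0, 0, 0, 0.3],
    [0, 0, 0, 0, 0, 0, 0.3]
  ]
}}

```text
time: 15.8
tool_pos: [0.501, -0.0165, -0.0025]
tcp_rot: [-1.952, -2.461, -0.0]
wrist_force: [-3.2, 0.7, 5.1]
width: 0.535
grip_force: 32.7
```

{"op": "drive_tool", "data": {
  "rows": [
    [0, 0, 0, 0, 0, 0, 0.85],
    [0, 0, 0, 0, 0, 0, 0.85],
    [0, 0, 0, 0, 0, 0, 0.85],
    [0, 0, 0, 0, 0, 0, 0.85],
    [0, 0, 0, 0, 0, -0.02, 0.9],
    [0, 0, 0, 0, 0, -0.03, 1],
    [0, 0, 0, 0, 0, -0.04, 1],
    [0, 0, 0, 0, 0, -0.04, 1]
  ]
}}

```text
time: 16.47
tool_pos: [0.4993, -0.0172, 0.1264]
tcp_rot: [-1.953, -2.457, 0.003]
wrist_force: [0.9, -0.4, -0.3]
width: 0.995
grip_force: 0.0
```

{"op": "drive_tool", "data": {
  "rows": [
    [0, 0, 0, -0.04, 0, -0.01, 1],
    [0, 0, 0, -0.04, 0, 0, 1],
    [0, 0, 0, -0.04, 0, 0, 1],
    [0, 0, 0, 0, 0, 0, 1],
    [0, 0, 0, 0, 0, 0, 1],
    [0, 0, 0, 0, 0, 0, 1]
  ]
}}

```text
time: 16.97
tool_pos: [0.5273, -0.1341, 0.1356]
tcp_rot: [-1.955, -2.457, 0.0]
wrist_force: [-0.6, 0.1, -1.5]
width: 1.002
grip_force: 0.0
```

```bash
cat > now.py <<'E'
import pickle
from bed import *
def cs(x,y,z,yaw):
    a=np.radians(yaw);X=np.array([np.cos(a),np.sin(a),0]);Y=np.array([X[1],-X[0],0])
    return dict(tool_pos=np.array([x,y,z]),tcp_rot=R.from_matrix(np.c_[X,Y,[0,0,-1]]).as_rotvec())
def check(cmd,name):
    P={n:read_camera(n) for n in ("wrist","side","scene")}; C={n:cam(p,cs(*cmd)) for n,p in P.items()}
    pickle.dump((cmd,P["wrist"]),open(f"pics/{name}.pkl","wb"))
    for t,parts,v0 in [("block",BLOCK,[.4945,.0105,.01,1.8]),("plate",PLATE,[.5003,-.0177,.01,1.8])]:
        V=[]
        for n in P:
            pr=proj(C[n],[[v0[0],v0[1],.045]])[0]; ok=None
            for m in masks_of(P[n],t):
                b=m["bbox"]
                if b[0]-6<pr[0]<b[2]+6 and b[1]-6<pr[1]<b[3]+6: ok=(C[n],m["mask"]); break
            if ok:
                r=fit([ok],parts,v0,False); print(t,n,"bed",np.round(tob(r[0]),4),round(r[1],2)); V.append(ok)
            else: print(t,n,"none")
        if len(V)>1:
            r=fit(V,parts,v0,True); print(t,"all bed",np.round(tob(r[0]),4),"z",r[0][2].round(4),round(r[1],2))
    return P,C
E
python3 - <<'E'
from now import *
P,C=check((.5274,-.1346,.1365,103.05),"w7")
a=P["wrist"]["color"]; b=P["side"]["color"][180:300,220:400]
cv2.imwrite("pics/w7.png",np.hstack([cv2.resize(a[0:300,80:480],(480,360),interpolation=cv2.INTER_CUBIC),cv2.resize(b,(320,360),interpolation=cv2.INTER_CUBIC)])[:,:,::-1])
E
```

```text
block wrist bed [-1.9600e-02 -1.4000e-03 -1.8901e+00] 0.98
block side bed [3.60000e-02 2.00000e-04 2.89332e+01] 0.08
block scene bed [-2.17000e-02  1.20000e-03  1.19812e+01] 0.88
block all bed [-2.0100e-02 -8.0000e-04  2.7142e+00] z 0.0125 0.62
plate wrist bed [-0.0501  0.0004 -0.0619] 0.97
plate side bed [-5.5400e-02  8.0000e-04 -6.7136e+00] 0.29
plate scene bed [-0.0534  0.0057  4.3429] 0.82
plate all bed [-5.040e-02  2.000e-04  8.399e-01] z 0.0125 0.67
```

View pics/w7.png

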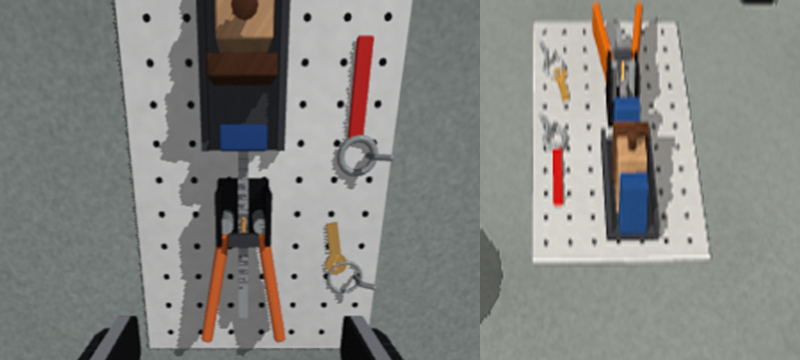

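Block and plate stand square in the bed, plate at bed x ≈ -50 mm; the lever ends are at about (208,340) and (280,340) in the left half. Locating the squeeze point.

```bash
python3 - <<'E'
from now import *
import clampfit as cf
cmd,p=pickle.load(open("pics/w7.pkl","rb")); c=cam(p,cs(*cmd))
e=[onplane(c,uv,.044) for uv in [(80+208/1.2,341/1.2),(80+280/1.2,341/1.2)]]; m=(e[0]+e[1])/2
print("ends bed",[np.round(tob([*x[:2],1.8]),4) for x in e],"mid",np.round(tob([*m[:2],1.8]),4))
cf.views["wrist"]=p; cf.C["wrist"]=c; cf.hsv["wrist"]=cv2.cvtColor(p["color"],cv2.COLOR_RGB2HSV)
b0=cf.frame([[0,0,0]],-.12,.013,1.7997)[0]
for ns in (["wrist"],["wrist","scene"],["scene","side"]):
    mo={n:cf.col(n,4,16,150,60)&cf.roi(n,(-.115,.013,.03),75 if n=="wrist" else 35) for n in ns}
    def lev(u):
        o=[]
        for sg in (1,-1):
            L=cf.obox(-.028,u[3],-.010,0,.014,.044)*[1,sg,1]; cc,ss=np.cos(-sg*u[2]),np.sin(-sg*u[2])
            o.append(cf.frame(np.c_[cc*L[:,0]-ss*L[:,1],ss*L[:,0]+cc*L[:,1]+sg*.032,L[:,2]],u[0],u[1],1.7997))
        return o
    x,q=cf.solve(mo,lev,[-.125,.013,.13,.055],[.008,.005,.08,.01])
    w=cf.frame([[0,0,.034]],x[0],x[1],1.7997)[0]; print(ns,x.round(4),q,"world",w.round(4),"bed",np.round(tob([*w[:2],1.8]),4),[int(t.sum()) for t in mo.values()])
E
```

```text
ends bed [array([-0.2643,  0.0293,  0.0172]), array([-0.2644, -0.0336,  0.0172])] mid [-0.2644 -0.0022  0.0172]
['wrist'] [-0.1079  0.0126  0.1791  0.0537] {'wrist': np.float64(0.7982881194072083)} world [ 0.5433 -0.1968  0.034 ] bed [-0.2342 -0.0012  0.0172] [1484]
['wrist', 'scene'] [-0.107   0.013   0.1797  0.0546] {'wrist': np.float64(0.7965715487625324), 'scene': np.float64(0.7254927054005631)} world [ 0.5427 -0.1961  0.034 ] bed [-0.2333 -0.0008  0.0172] [1484, 362]
['scene', 'side'] [-0.1067  0.0127  0.1511  0.039 ] {'scene': np.float64(0.6682685706439654), 'side': np.float64(0.6955503512880562)} world [ 0.5429 -0.1957  0.034 ] bed [-0.233  -0.0011  0.0172] [362, 198]
```

{"op": "drive_tool", "data": {
  "rows": [
    [0, 0, 0, -0.0325, 0.0008, 0.005, 1],
    [0, 0, 0, -0.0325, 0.0007, 0.005, 1],
    [0, 0, 0, 0, 0, 0.03, 1],
    [0, 0, 0, 0, 0, 0.03, 1],
    [0, 0, 0, 0, 0, 0.03, 1],
    [0, 0, 0, 0, 0, 0.03, 1],
    [0, 0, 0, 0, 0, 0.0195, 1],
    [0, 0, 0, 0, 0, 0, 1]
  ],
  "force": 20
}}

```text
time: 18.08
tool_pos: [0.5394, -0.1953, -0.0185]
tcp_rot: [-1.949, -2.452, 0.004]
wrist_force: [-1.7, 0.7, -0.6]
width: 1.001
grip_force: 0.0
```

{"op": "drive_tool", "data": {
  "rows": [
    [0, 0, 0, 0, 0, 0, 1],
    [0, 0, 0, 0, 0, 0, 0.6],
    [0, 0, 0, 0, 0, 0, 0.6],
    [0, 0, 0, 0, 0, 0, 0.6],
    [0, 0, 0, 0, 0, 0, 0.6]
  ]
}}

```text
time: 18.5
tool_pos: [0.5447, -0.1983, -0.0109]
tcp_rot: [1.953, 2.458, -0.001]
wrist_force: [-4.0, -0.3, 5.7]
width: 0.601
grip_force: 4.0
```

{"op": "drive_tool", "data": {
  "rows": [
    [0, 0, 0, 0, 0, 0, 0.2],
    [0, 0, 0, 0, 0, 0, 0.2],
    [0, 0, 0, 0, 0, 0, 0.2],
    [0, 0, 0, 0, 0, 0, 0.2],
    [0, 0, 0, 0, 0, 0, 0.2],
    [0, 0, 0, 0, 0, 0, 0.2]
  ],
  "force": 20
}}

```text
time: 19.0
tool_pos: [0.5448, -0.1987, -0.0101]
tcp_rot: [1.952, 2.458, -0.001]
wrist_force: [-5.9, -1.8, 9.5]
width: 0.386
grip_force: 21.5
```

```bash
python3 - <<'E'
from now import *
st,s=start(); print(np.round(st,4),s["wrist_force"].round(1),s["width"],s["grip_force"])
p=read_camera("wrist"); sd=read_camera("side")
a=p["color"]; b=sd["color"][160:300,220:400]
cv2.imwrite("pics/w8.png",np.hstack([cv2.resize(a[0:300,80:480],(480,360),interpolation=cv2.INTER_CUBIC),cv2.resize(b,(320,360),interpolation=cv2.INTER_CUBIC)])[:,:,::-1])
E
```

```text
[ 5.448000e-01 -1.987000e-01 -1.010000e-02  1.030866e+02] [-5.9 -1.8  9.5] 0.386463263456426 21.45161658525467
```

View pics/w8.png

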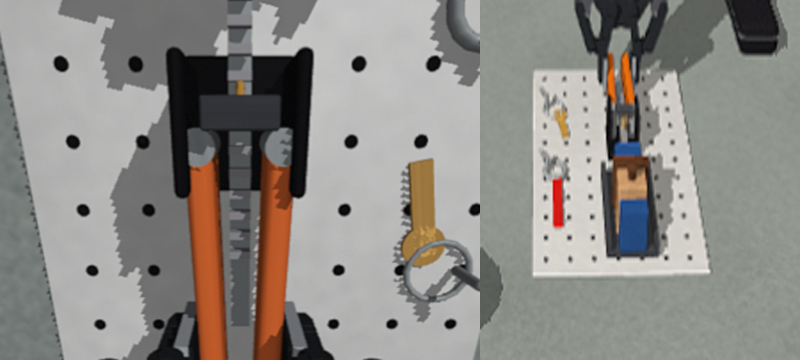

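The levers are squeezed to the stop, with the pads on both levers. Release and pump again, slowly.

{"op": "drive_tool", "data": {
  "rows": [
    [0, 0, 0, 0, 0, 0, 1],
    [0, 0, 0, 0, 0, 0, 1],
    [0, 0, 0, 0, 0, 0, 1],
    [0, 0, 0, 0, 0, 0, 1],
    [0, 0, 0, 0, 0, 0, 1],
    [0, 0, 0, 0, 0, 0, 0.75]
  ],
  "force": 20
}}

```text
time: 19.6
tool_pos: [0.5447, -0.1974, -0.013]
tcp_rot: [1.954, 2.459, 0.001]
wrist_force: [-1.2, -0.5, 0.4]
width: 0.883
grip_force: 0.0
```

{"op": "drive_tool", "data": {
  "rows": [
    [0, 0, 0, 0, 0, 0, 0.7],
    [0, 0, 0, 0, 0, 0, 0.65],
    [0, 0, 0, 0, 0, 0, 0.6],
    [0, 0, 0, 0, 0, 0, 0.55],
    [0, 0, 0, 0, 0, 0, 0.5],
    [0, 0, 0, 0, 0, 0, 0.45],
    [0, 0, 0, 0, 0, 0, 0.4],
    [0, 0, 0, 0, 0, 0, 0.3]
  ]
}}

```text
time: 20.27
tool_pos: [0.5446, -0.1983, -0.0116]
tcp_rot: [1.953, 2.459, -0.001]
wrist_force: [-3.9, -1.1, 9.6]
width: 0.39
grip_force: 20.8
```

{"op": "drive_tool", "data": {
  "rows": [
    [0, 0, 0, 0, 0, 0, 0.2],
    [0, 0, 0, 0, 0, 0, 0.2],
    [0, 0, 0, 0, 0, 0, 0.2]
  ]
}}

```text
time: 20.52
tool_pos: [0.5446, -0.1983, -0.0116]
tcp_rot: [1.953, 2.459, -0.001]
wrist_force: [-2.9, -1.0, 10.2]
width: 0.396
grip_force: 20.8
```

```bash
cat > jaw.py <<'E'
from now import *
import clampfit as cf
def jaw(bb=(.1265,.0135)):
    P={n:read_camera(n) for n in ("scene","side")}
    for n,p in P.items(): cf.views[n]=p; cf.C[n]=cam(p); cf.hsv[n]=cv2.cvtColor(p["color"],cv2.COLOR_RGB2HSV)
    for t,parts,v0 in [("block",BLOCK,[.4940,.0125,.01,1.8]),("plate",PLATE,[.498,-.008,.01,1.8])]:
        for n in P:
            pr=proj(cf.C[n],[[v0[0],v0[1],.05]])[0]
            for m in masks_of(P[n],t):
                b=m["bbox"]
                if b[0]-6<pr[0]<b[2]+6 and b[1]-6<pr[1]<b[3]+6: r=fit([(cf.C[n],m["mask"])],parts,v0,False); print(t,n,np.round(tob(r[0]),4),round(r[1],2)); break
            else: print(t,n,"none")
    for n in P:
        for x0 in (.06,.075):
            mj={n:cf.col(n,100,130,120)&cf.roi(n,(x0-.01,.0125,.04),15)}
            xj,qj=cf.solve(mj,lambda u:[cf.frame(cf.obox(-.018,0,-.017,.017,.0115,.0515),u[0],.0128,1.7997)],[x0],[.006]); print("jaw",n,"gap",(bb[0]-xj[0]).round(4),qj[n].round(2))
    return P
E
python3 - <<'E'
from jaw import *
st,s=start(); print(np.round(st,4),s["wrist_force"].round(1),s["width"],s["grip_force"]); jaw()
E
```

```text
[ 5.446000e-01 -1.983000e-01 -1.160000e-02  1.030703e+02] [-2.9 -1.  10.2] 0.3957937181964915 20.788382291793823
block scene [-2.2400e-02  4.0000e-04  6.4817e+00] 0.9
block side [-3.2000e-02  2.0000e-04 -7.8525e+00] 0.43
plate scene [-5.0000e-02  2.0000e-04  4.9905e+00] 0.81
plate side [-5.1900e-02  1.0000e-03  7.0356e+00] 0.31
jaw scene gap 0.0568 0.38
jaw scene gap 0.0568 0.38
jaw side gap 0.068 0.04
jaw side gap 0.032 0.11
```

{"op": "drive_tool", "data": {
  "rows": [
    [0, 0, 0, 0, 0, 0, 1],
    [0, 0, 0, 0, 0, 0, 1],
    [0, 0, 0, 0, 0, 0, 1],
    [0, 0, 0, 0, 0, 0, 1],
    [0, 0, 0, 0, 0, 0, 1],
    [0, 0, 0, 0, 0, 0, 0.75]
  ],
  "force": 20
}}

```text
time: 21.32
tool_pos: [0.5438, -0.1972, -0.0135]
tcp_rot: [-1.954, -2.459, 0.0]
wrist_force: [0.5, 0.9, 0.2]
width: 0.884
grip_force: 0.0
```

{"op": "drive_tool", "data": {
  "rows": [
    [0, 0, 0, 0, 0, 0, 0.7],
    [0, 0, 0, 0, 0, 0, 0.65],
    [0, 0, 0, 0, 0, 0, 0.6],
    [0, 0, 0, 0, 0, 0, 0.55],
    [0, 0, 0, 0, 0, 0, 0.5],
    [0, 0, 0, 0, 0, 0, 0.45],
    [0, 0, 0, 0, 0, 0, 0.4],
    [0, 0, 0, 0, 0, 0, 0.3]
  ]
}}

```text
time: 21.98
tool_pos: [0.5446, -0.1983, -0.0114]
tcp_rot: [1.953, 2.459, -0.001]
wrist_force: [-4.2, -1.1, 10.4]
width: 0.436
grip_force: 18.9
```

{"op": "drive_tool", "data": {
  "rows": [
    [0, 0, 0, 0, 0, 0, 0.2],
    [0, 0, 0, 0, 0, 0, 0.2],
    [0, 0, 0, 0, 0, 0, 0.2]
  ]
}}

```text
time: 22.23
tool_pos: [0.5446, -0.1983, -0.0114]
tcp_rot: [1.953, 2.459, -0.001]
wrist_force: [-3.7, -1.0, 9.8]
width: 0.433
grip_force: 18.9
```

```bash
python3 - <<'E'
from jaw import *
st,s=start(); print(np.round(st,4),s["wrist_force"].round(1),s["width"],s["grip_force"]); P=jaw()
a=P["scene"]["color"][130:220,200:340]; b=P["side"]["color"][160:280,220:400]
cv2.imwrite("pics/w9.png",np.hstack([cv2.resize(a,(400,360),interpolation=cv2.INTER_CUBIC),cv2.resize(b,(400,360),interpolation=cv2.INTER_CUBIC)])[:,:,::-1])
E
```

```text
[ 5.446000e-01 -1.983000e-01 -1.140000e-02  1.030702e+02] [-3.7 -1.   9.8] 0.43293135886209816 18.87581706047058
block scene [-0.019   0.0007 -0.1089] 0.85
block side [3.22000e-02 1.81000e-02 3.22543e+01] 0.08
plate scene [-4.18000e-02  1.20000e-03  1.49347e+01] 0.57
plate side none
jaw scene gap 0.0478 0.38
jaw scene gap 0.0478 0.38
jaw side gap 0.068 0.06
jaw side gap 0.0448 0.17
```

View pics/w9.png

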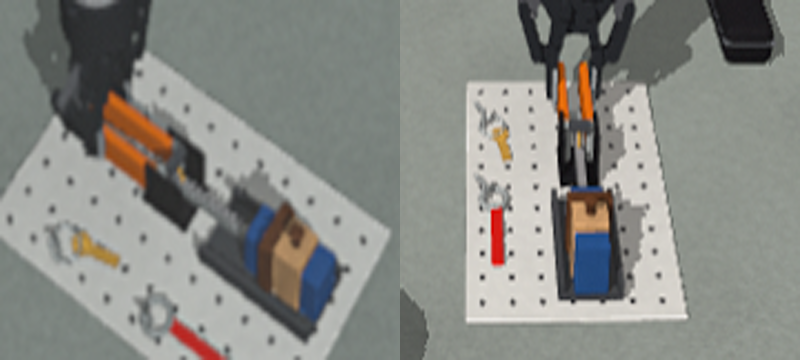

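Jaw, plate, block and anvil look closed up (left half, (260,235) to (320,280)), and the levers stalled at 0.433, before their stop at about 0.39. One more pump will confirm it.

{"op": "drive_tool", "data": {
  "rows": [
    [0, 0, 0, 0, 0, 0, 1],
    [0, 0, 0, 0, 0, 0, 1],
    [0, 0, 0, 0, 0, 0, 1],
    [0, 0, 0, 0, 0, 0, 1],
    [0, 0, 0, 0, 0, 0, 1],
    [0, 0, 0, 0, 0, 0, 0.75]
  ],
  "force": 22
}}

```text
time: 23.03
tool_pos: [0.5437, -0.1972, -0.0136]
tcp_rot: [-1.954, -2.459, 0.0]
wrist_force: [0.1, 1.0, 0.4]
width: 0.883
grip_force: 0.0
```

{"op": "drive_tool", "data": {
  "rows": [
    [0, 0, 0, 0, 0, 0, 0.7],
    [0, 0, 0, 0, 0, 0, 0.65],
    [0, 0, 0, 0, 0, 0, 0.6],
    [0, 0, 0, 0, 0, 0, 0.55],
    [0, 0, 0, 0, 0, 0, 0.5],
    [0, 0, 0, 0, 0, 0, 0.45],
    [0, 0, 0, 0, 0, 0, 0.4],
    [0, 0, 0, 0, 0, 0, 0.3]
  ]
}}

```text
time: 23.7
tool_pos: [0.5446, -0.198, -0.0117]
tcp_rot: [1.954, 2.459, -0.0]
wrist_force: [-3.6, 0.2, 9.9]
width: 0.568
grip_force: 21.1
```

{"op": "drive_tool", "data": {
  "rows": [
    [0, 0, 0, 0, 0, 0, 0.2],
    [0, 0, 0, 0, 0, 0, 0.2],
    [0, 0, 0, 0, 0, 0, 0.2],
    [0, 0, 0, 0, 0, 0, 0.2],
    [0, 0, 0, 0, 0, 0, 0.2],
    [0, 0, 0, 0, 0, 0, 0.2]
  ]
}}

```text
time: 24.2
tool_pos: [0.5446, -0.198, -0.0117]
tcp_rot: [1.954, 2.459, -0.0]
wrist_force: [-3.1, -0.3, 9.2]
width: 0.571
grip_force: 21.1
```

```bash
python3 - <<'E'
from jaw import *
st,s=start(); print(np.round(st,4),s["wrist_force"].round(1),s["width"],s["grip_force"]); P=jaw()
E
```

```text
[ 5.446000e-01 -1.980000e-01 -1.170000e-02  1.030595e+02] [-3.1 -0.3  9.2] 0.5710930566189185 21.068996640387923
block scene [-1.87000e-02  2.20000e-03  1.11105e+01] 0.84
block side [-2.650e-02 -4.000e-04 -5.978e+00] 0.35
plate scene [-4.18000e-02  2.00000e-04  1.50812e+01] 0.55
plate side [-4.41e-02  1.50e-03  5.24e+00] 0.2
jaw scene gap 0.0478 0.37
jaw scene gap 0.0478 0.37
jaw side gap 0.068 0.07
jaw side gap 0.0448 0.17
```

The levers now stall mid-stroke (0.571) at 21 N a finger, so plate and block are clamped firmly. Handing in.

```bash
python3 -c "
from workcell import workorder; print(workorder.finish_job())"
```

```text
the job is handed in; nothing more can be done
None
```

I handed the job in with block and plate clamped against the fixed jaw and the levers held squeezed at about 21 N a finger (about 25 N at the jaw by your formula); the hand-in call returned no verdict.

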